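Clamp a pressure transmitter with the ratchet lever

ROBOT

A 6-joint arm with a two-finger parallel gripper is mounted at the origin on the work surface. World frame = base frame: x ahead of the robot, y to its left, z up, the work surface at z = 0. Lengths are in mm, angles in degrees, forces in N, time in s.
With the tool pointing down it reaches from about 350 to 925 mm from the base axis. Payload 6.4 kg.
Tool frame: the origin (TCP) lies between the finger pads; the fingertips stand 11 mm ahead of it and the grasp point (between the pads) lies 8 mm behind it; y points along the fingers, x is the direction in which the jaws open and shut, and the axes are right-handed (so a half turn about y gives the same grasp; the last joint's range is limited). The gripper opens to 94 mm and grips with 3 to 60 N. Pads are 16 mm wide; open, the fingers measure 119 mm over their backs; the gripper's body (75 mm by 177 mm) begins 78 mm behind the grasp point.
Start: joints at [55.858, 14.043, 89.255, -0, 76.702, -9.975], TCP at [266.111, 593.042, 216.455] pointing down, gripper open.
Joint ranges: [-179.41, 179.41], [-58.25, 129.5], [7.25, 145.43], [-54.29, 234.29], [11.92, 165.04], [-157.13, 157.13]. Speed limits (degrees/s): [147.25, 147.25, 180, 180, 180, 180].

INTERFACE

Orientations are given as [roll, pitch, yaw] about the fixed x, y, z axes, in that order (R = Rz(yaw) Ry(pitch) Rx(roll)).
In Python, from station import bot gives the robot as it stands.
- The arm moves only by the shell command python3 -m jog 'ROWS' [FORCE]. ROWS is JSON, a list of rows, each a list of 7 numbers: the shift along the tool's x, y, z in mm, then the turn, a rotation vector about the tool's x, y, z in degrees, then the opening, from 0 (shut) to 1 (fully open). A call has exactly 10 rows; each row shifts and turns the commanded pose from where the row before left it, along the tool's axes as they then stand; what a row does not reach is not made up. A row lasts 1/12 s, in which the tool goes at most 41.7 mm and 7.16 degrees, less where a joint would pass 70% of its speed; a pose out of reach is approached as far as the arm can. A call with a gripper value outside its range is refused whole. The fingers move at their own pace and stop on an object; FORCE is the grip in N (left out, the last holds). Time passes only in rows, so rows that do not move let the fingers close, or fill a call up. It gives the time, the measured TCP pose, the force and the opening at its end, in the units of the state.
- bot.sense(): the state, without advancing time (a new reading comes with each control period).
- bot.capture(name): name is "side" or "top"; returns (picture, depth): 384x512x3 uint8, blue, green, red; 384x512 float32, mm along the optical axis (not along the pixel's ray), 0 where there is no reading.
- bot.get_calibration(name): a dict with "fx", "fy", "cx", "cy" (pixels), "distortion" ([k1, k2, p1, p2, k3] as OpenCV has them; the pictures are not rectified), "R" (3x3) and "t" (3): a world point X has camera coordinates R X + t. Camera axes: x right, y down, z forward; pixel columns grow to the right and rows downward; lengths in mm; the calibration is good to about 2 mm. A picture is of the moment at which its call begins. get_calibration takes no time and is no camera call.
- bot.hand_in(): hands the job in, once; it reports no verdict.
The state is a dict: "time_s": time; "qpos": joint angles; "dq": joint speeds; "effort": joint torques, N m; "tool_pos": TCP position; "orientation": TCP orientation; "contact_force": force on the tool from outside, world axes, zero at the start; "moment": the same for the moment, N m; "finger_gap": opening from 0.0 (shut) to 1.0 (fully open).
Only numpy, scipy, OpenCV 4.12 (cv2) and the standard library are available. Lean on these libraries where they do the work, as an engineer would, in place of code of your own. Each camera call takes 0.05 s, during which the arm holds its last target.

TASK

Stand the square-based pressure transmitter in the bed of the ratchet clamp, between the jaw and the brass port, and let go of it. Then swing the clamp's lever back and forth so that the wheel advances notch by notch until the jaw holds the transmitter tight: stop tightening when the lever grip pushes back with about 11 newtons, and never force it further. Leave the lever swung back at its rest stop, and leave everything else on the bench where it is.

Things in the scene. Friction and masses are not known exactly. Their poses are not given: they have to be found in the camera images.
- clamp: ratchet clamp fixed to the bench, grey base plate 12 mm thick, 150 mm (x) by 300 mm (y from -82 to 218). Origin on the table under the vertical axle of the toothed wheel; z up. The jaw travels along +y. The wheel (106 mm across its 16 teeth) lies 34 to 48 mm above the table, the lever arm over it, up to 70 mm
- bed (a point): where the transmitter fits in freely, on the bed's steel strip 14 mm above the table, at clamp x = 20, y = 105 mm. The strip runs along the clamp's y between two guide rails 51 mm apart, 12 mm high (clamp y 73 to 173 mm). The brass port plate closes it, facing the jaw, top at 48 mm; it is screwed in or out, its face anywhere from clamp y = 134 to 170 mm and not measured
- jaw: dark steel jaw plate 46 mm wide, top 47 mm above the table. Origin under the middle of its clamping face, at table height; axes as the clamp's. It starts wide open at clamp y = 75 mm and is pushed to +y through springs by a rack geared to the wheel: 7 mm a notch, and 21 N more on the transmitter a notch once it is held. More than 130 N spoils the transmitter
- lever (a joint): angle of the lever about the wheel's axle, rad: 0 at the rest stop, 1.1 at the far stop (there it resists too, which is not tightness), growing anticlockwise from above; starts in between. The arm points from the axle at 2.592 + q from the clamp's x axis (mid swing: -x). Growing q tightens; swinging back clicks freely over the teeth. A notch is 0.393 rad; a full swing to and fro gains two
- wheel_top (a point): top of the wheel's axle, 78 mm above the table. A fixed pawl keeps each finished notch: a tightening swing that ends between notches slips back to the last finished one as the lever is let back. So stopping a swing at 11 N at the grip, then swinging back, leaves the right tightness, 40 to 90 N on the transmitter
- lever_grip (a point): middle of the lever's grip, an upright black round post 24 mm in diameter, 64 to 120 mm above the table, 120 mm from the axle; the point is 95 mm above the table. The post does not spin. Pushing it to tighten takes 1 to 2 N while the jaw is free; once the transmitter is held 3 N more per notch: about 6 N at 35 N of clamping, 10 N at 60 N, 14 N at 90 N
- block: the pressure transmitter to clamp, about 0.3 to 0.45 kg: square aluminium base 44 by 44 by 30 mm high with a round steel body 30 mm in diameter from 30 to 86 mm above the underside and a small black plug on top (to 96 mm). Origin at the centre of its underside, z up, x and y across the sides of the base; any of the four sides may face the jaw
- slim: bystander: another transmitter, slimmer, with a round base 32 mm in diameter, 96 mm high; origin under its centre
- adapter: bystander: brass adapter, 32 mm in diameter, 34 mm high; origin under its centre
- weight: bystander: steel disc weight 70 mm in diameter, 30 mm high; origin under its centre
- gauge: bystander: dial gauge lying on its back, 64 mm in diameter, 28 mm high; origin under its centre
- cup: bystander: clear plastic cup 60 mm in diameter, 50 mm high; origin under its centre
- spanner: bystander: spanner lying on the table
- driver: bystander: screwdriver lying on the table
Mind the look-alikes: they are no part of the job. What is shaped like the block but blue or pink is not meant.

How it is judged:
By the outcome, as a careful person would: the job done as asked, in the order asked, and still so for the second after the job is handed in, with the robot touching nothing.
It also fails if it takes over 72 s, if anything falls off the work surface, if the arm or the gripper's body presses on something with over 40 N, if the wrist force passes 120 N, or if a joint passes its speed limit or range.

## Working session

There is one attempt and no reset: what is moved stays moved. The work goes in short steps, Python scripts to look and compute and a shell command to move; the robot and the scene stay as the last step left them, time stands still between calls to the robot, and variables do not carry over. Pictures are saved under pics/ and viewed, and the job is handed in when it is done.

```bash
ls; mkdir -p pics; python3 - <<'E'
from station import bot
import cv2,numpy as np,pickle
s=bot.sense();print(s)
for n in("side","top"):
    p,d=bot.capture(n);c=bot.get_calibration(n);pickle.dump((p,d,c),open(n+'0.pkl','wb'))
    print(n,c); cv2.imwrite(f'pics/{n}0.png',p)
E
```

```text
pics
{'time_s': 0.0, 'qpos': array([ 5.58575658e+01,  1.40834448e+01,  8.93242037e+01, -8.25242160e-04,
        7.66994997e+01, -9.97652047e+00]), 'dq': array([ 0.06102454,  0.05889689,  0.0323056 , -0.06205047,  0.11348187,
       -0.00298788]), 'effort': array([-1.20008313e-03, -4.15859842e+01, -3.14586639e+01,  6.83365390e-02,
        3.34510789e-02, -1.47767905e-04]), 'tool_pos': array([265.7848166 , 592.55308751, 215.35949149]), 'orientation': array([-89.98222774,   0.10566708,  65.83429328]), 'contact_force': array([-0.06872988,  0.96120103, -0.15635498]), 'moment': array([-0.01895063, -0.012361  , -0.03692715]), 'finger_gap': 0.9986891057516867}
side {'fx': 404.62821649068576, 'fy': 404.62821649068576, 'cx': 258.74114064850323, 'cy': 196.66979940781295, 'distortion': array([0.04560375, 0.        , 0.        , 0.        , 0.        ]), 'R': array([[ 0.72780634, -0.68574017, -0.00763944],
       [-0.43318832, -0.45106891, -0.78031065],
       [ 0.53164444,  0.57122436, -0.62534544]]), 't': array([-434.43130194,  317.37959306,  913.66005218])}
top {'fx': 356.8355539967166, 'fy': 356.8355539967166, 'cx': 254.23348610237792, 'cy': 193.87965902725188, 'distortion': array([-0.00266044,  0.        ,  0.        ,  0.        ,  0.        ]), 'R': array([[-0.02286792, -0.99936772, -0.02722544],
       [-0.98139765,  0.02763248, -0.18998708],
       [ 0.19061926,  0.02237438, -0.98140903]]), 't': array([  14.94946286,  583.615718  , 1113.73577551])}
```

View pics/side0.png

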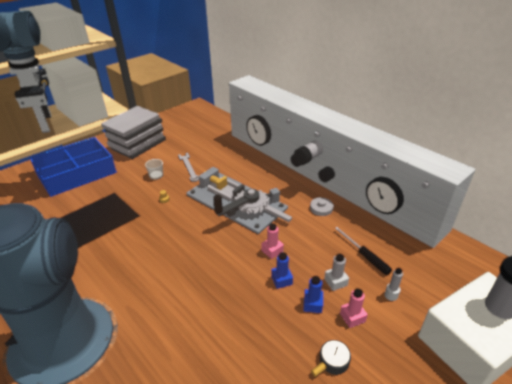

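View pics/top0.png

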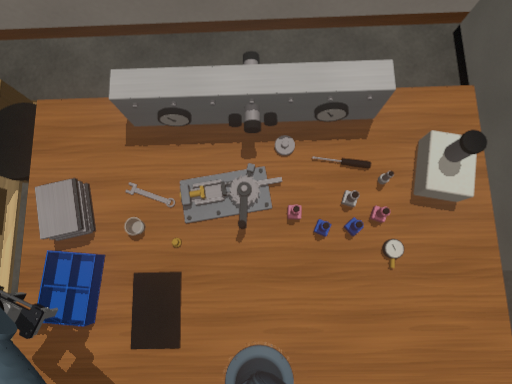

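```bash
cat > h.py <<'E'
import numpy as np,cv2,pickle
from station import bot
def load(f): return pickle.load(open(f,'rb'))
def world(uv,d,c,win=0):
    # pixel+depth -> world
    u,v=uv
    K=np.array([[c['fx'],0,c['cx']],[0,c['fy'],c['cy']],[0,0,1.]])
    n=cv2.undistortPoints(np.array([[[u,v]]],float),K,c['distortion'])[0,0]
    z=d if np.isscalar(d) else float(d[int(round(v)),int(round(u))])
    X=np.array([n[0]*z,n[1]*z,z]); return c['R'].T@(X-c['t'])
def onplane(uv,h,c):
    K=np.array([[c['fx'],0,c['cx']],[0,c['fy'],c['cy']],[0,0,1.]])
    n=cv2.undistortPoints(np.array([[[*uv]]],float),K,c['distortion'])[0,0]
    o=-c['R'].T@c['t']; r=c['R'].T@np.array([n[0],n[1],1]); return o+r*(h-o[2])/r[2]
def proj(X,c):
    K=np.array([[c['fx'],0,c['cx']],[0,c['fy'],c['cy']],[0,0,1.]])
    p,_=cv2.projectPoints(np.atleast_2d(np.array(X,float)),cv2.Rodrigues(c['R'])[0],c['t'],K,c['distortion']); return p[:,0]
def cloud(d,c,box):
    u0,u1,v0,v1=box
    uu,vv=np.meshgrid(np.arange(u0,u1),np.arange(v0,v1))
    K=np.array([[c['fx'],0,c['cx']],[0,c['fy'],c['cy']],[0,0,1.]])
    pts=np.stack([uu.ravel(),vv.ravel()],1).astype(float)[:,None]
    n=cv2.undistortPoints(pts,K,c['distortion'])[:,0]
    z=d[v0:v1,u0:u1].ravel().astype(float)
    X=np.c_[n*z[:,None],z]; W=(X-c['t'])@c['R']; W[z<=0]=np.nan
    return W.reshape(v1-v0,u1-u0,3)
def crop(p,box,s,name):
    u0,u1,v0,v1=box; cv2.imwrite('pics/'+name,cv2.resize(p[v0:v1,u0:u1],None,fx=s,fy=s,interpolation=cv2.INTER_CUBIC))
E
python3 - <<'E'
from h import *
p,d,c=load('top0.pkl'); q,e,k=load('side0.pkl')
crop(p,(175,295,150,240),6,'top_clamp.png')
crop(p,(280,410,160,240),6,'top_obj.png')
crop(q,(180,300,160,235),6,'side_clamp.png')
crop(q,(260,410,220,330),5,'side_obj.png')
W=cloud(d,c,(330,370,180,215)); print(np.round(W[::3,::3,2]).astype(int)); 
W=cloud(e,k,(320,360,245,295)); print(np.round(W[::3,::3,2]).astype(int)); 
E
```

```text
[[                   0                    1                   -4
                    -5                    0                   -5
  -9223372036854775808                   -3                   -1
                    -4                   -4                   -5
                     2                   -3]
 [                   3                   -2                   -6
                    -5                    0                   -3
                    -2                    1                   -2
                     0                   -1                    0
                    -2                   -2]
 [                  -3                    1                   -2
                     1                    0                    0
                    -3                   -3                    3
                     0                    3                   -3
                    -2                   -2]
 [-9223372036854775808                   -2                   -1
                     0                   -1                    2
                    -7                   -2            
[... 7167 characters left out ...]
          -3                   -1
                     0                   -3                    0
                    -2                   -3                   -1
                    -3                    0                   -2
                    93                   96]
 [                  29                   -1                   -1
                    -6                   -4                   -4
                    -1                   -2                    0
                    -3                   -1                   88
                    95                   95]]<stdin>:7: RuntimeWarning: invalid value encountered in cast
<stdin>:8: RuntimeWarning: invalid value encountered in cast
```

View pics/top_clamp.png

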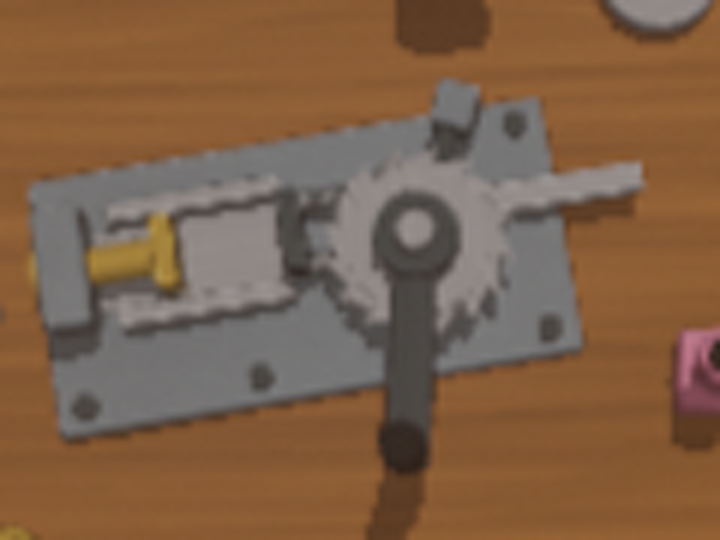

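View pics/top_obj.png

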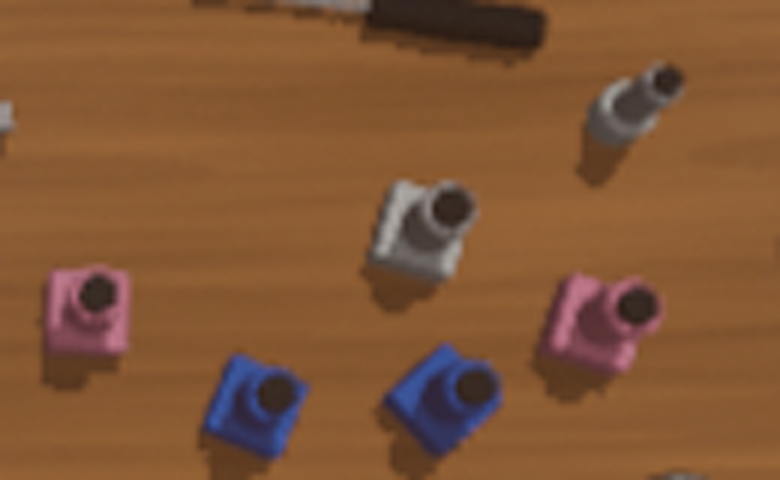

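View pics/side_clamp.png

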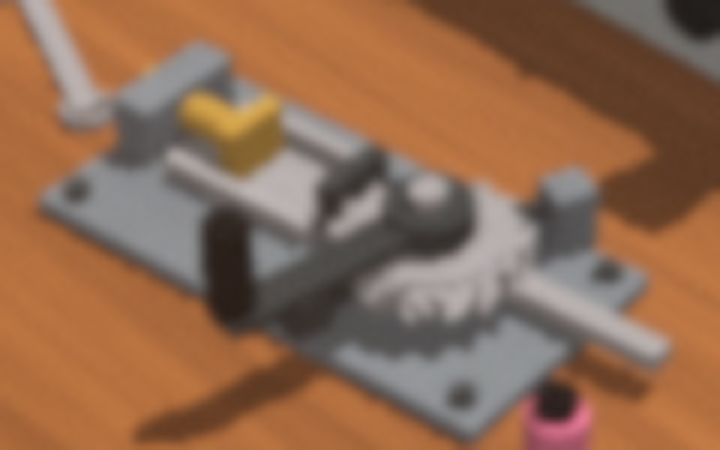

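View pics/side_obj.png

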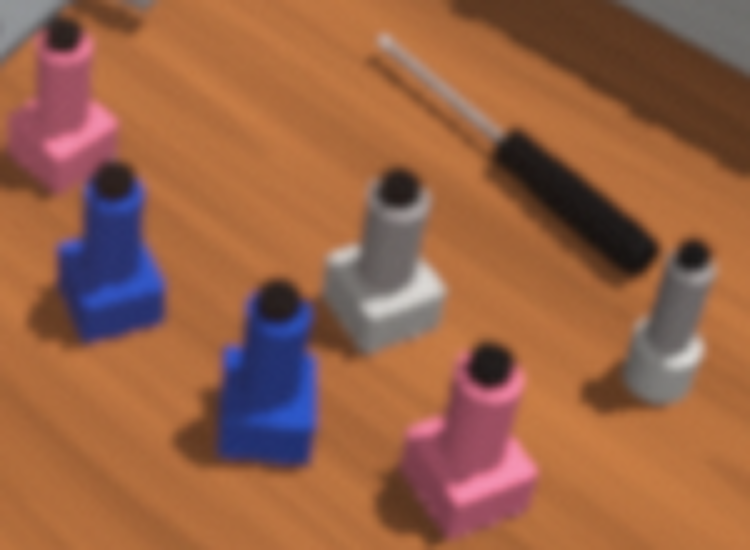

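```bash
cat > fit.py <<'E'
from h import *
from scipy.optimize import least_squares,minimize
p,d,c=load('top0.pkl'); q,e,k=load('side0.pkl')
def T(P,x,y,a):
    P=np.atleast_2d(P).astype(float);ca,sa=np.cos(a),np.sin(a)
    return np.c_[x+ca*P[:,0]-sa*P[:,1],y+sa*P[:,0]+ca*P[:,1],P[:,2]]
tc=lambda x,y:((x+.5)/6-.5+175,(y+.5)/6-.5+150)
sc=lambda x,y:((x+.5)/6-.5+180,(y+.5)/6-.5+160)
M=np.array([[75,218,12],[75,-82,12],[-75,-82,12],[-75,218,12],[0,0,78]])
it=np.array([tc(30,185),tc(540,98),tc(582,348),tc(65,438),tc(413,229)])
isd=np.array([sc(38,200),sc(470,440),sc(650,275),sc(428,190)]); Ms=M[[3,2,1,4]]
for name,w in(('top',(1,0)),('side',(0,1)),('both',(1,1))):
    f=lambda v:np.r_[w[0]*(proj(T(M,v[0],v[1],v[2]),c)-it).ravel(),w[1]*(proj(T(Ms,v[0],v[1],v[2]),k)-isd).ravel()]
    r=least_squares(f,[500,0,0.1]);print(name,r.x[:2],np.degrees(r.x[2]),np.round(r.fun,1))
# block mask fit
def mask(img,box,white):
    m=np.zeros(img.shape[:2],np.uint8);h=cv2.cvtColor(img,cv2.COLOR_BGR2HSV);u0,u1,v0,v1=box
    m[v0:v1,u0:u1]=((h[...,1]<75))[v0:v1,u0:u1];return m
def hull(P,cam,S=4):
    return cv2.convexHull(np.round(proj(P,cam)*S+S/2-.5).astype(np.int32))
th=np.linspace(0,2*np.pi,24,endpoint=False)
cyl=lambda r,z0,z1:np.array([[r*np.cos(t),r*np.sin(t),z] for t in th for z in(z0,z1)])
base=np.array([[x,y,z] for x in(-22,22) for y in(-22,22) for z in(0,30)])
parts=[base,cyl(15,30,86),cyl(9,86,96)]
def sil(v,cam,S=4):
    m=np.zeros((384*S,512*S),np.uint8)
    for P in parts: cv2.fillPoly(m,[hull(T(P,*v),cam,S)],1)
    return m
if __name__=='__main__':
    mt=mask(p,(335,365,185,212),0); ms=mask(q,(320,357,250,293),0)
    cv2.imwrite('pics/masks.png',np.hstack([cv2.resize(mt[180:215,330:370]*255,None,fx=8,fy=8),cv2.resize(ms[245:298,318:360]*255,None,fx=5,fy=5)[:280]]))
    # depth check
    for n,D,cam,mm in(('t',d,c,mt),('s',e,k,ms)):
        W=cloud(D,cam,(0,512,0,384))[mm>0];b=W[(W[:,2]>24)&(W[:,2]<33)];print(n,mm.sum(),np.nanmedian(b,0))
        up=W[(W[:,2]>60)];print(np.nanmedian(up,0))
    for name,L in(('top',[(mt,c)]),('side',[(ms,k)]),('both',[(mt,c),(ms,k)])):
        LL=[(cv2.resize(m,None,fx=4,fy=4,interpolation=cv2.INTER_NEAREST),cam) for m,cam in L]
        def cost(v):
            return sum(float((sil((v[0],v[1],v[2]/20),cam)!=m).sum()) for m,cam in LL)
        x0=W[W[:,2]>60].mean(0)[:2]
        best=min((minimize(cost,[x0[0],x0[1],a*20],method='Nelder-Mead',options=dict(initial_simplex=[[x0[0],x0[1],20*a],[x0[0]+8,x0[1],20*a],[x0[0],x0[1]+8,20*a],[x0[0],x0[1],20*a+5]])) for a in np.radians([0,22,45,67])),key=lambda r:r.fun)
        print(name,best.x[:2],np.degrees(best.x[2]/20),best.fun)
E
python3 fit.py
```

```text
top [604.03096905  32.90279013] 8.176297528086598 [-0.5 -0.1  0.2 -0.1  0.8  0.6 -0.8  0.5  0.3 -1.   0.  -0.   0.  -0.
  0.  -0.   0.  -0. ]
side [598.97550371  31.53314608] 8.106263066989088 [-0.   0.   0.   0.   0.   0.  -0.   0.   0.   0.  -0.9 -0.2 -0.2 -0.3
  0.2  0.7  0.8 -0.4]
both [601.95085273  32.82993943] 8.014125246773109 [-0.5  0.3  0.3  0.6  0.8  1.3 -0.9  0.9  0.4 -0.4 -0.4 -0.9  0.2 -1.
  0.6  0.1  1.3 -1. ]Traceback (most recent call last):
  File "fit.py", line 31, in <module>
    cv2.imwrite('pics/masks.png',np.hstack([cv2.resize(mt[180:215,330:370]*255,None,fx=8,fy=8),cv2.resize(ms[245:298,318:360]*255,None,fx=5,fy=5)[:280]]))
                                 ~~~~~~~~~^^^^^^^^^^^^^^^^^^^^^^^^^^^^^^^^^^^^^^^^^^^^^^^^^^^^^^^^^^^^^^^^^^^^^^^^^^^^^^^^^^^^^^^^^^^^^^^^^^^^^^^^^^^^^^^
    return _nx.concatenate(arrs, 1, dtype=dtype, casting=casting)
           ~~~~~~~~~~~~~~~^^^^^^^^^^^^^^^^^^^^^^^^^^^^^^^^^^^^^^^
ValueError: all the input array dimensions except for the concatenation axis must match exactly, but along dimension 0, the array at index 0 has size 280 and the array at index 1 has size 265
```

```bash
sed -i "s/cv2.resize(ms\[245:298,318:360\]\*255,None,fx=5,fy=5)\[:280\]/cv2.resize(ms[245:298,318:360]*255,(240,280))/" fit.py; python3 fit.py; python3 - <<'E'
from fit import *
# edge-overlay of clamp fits
th=8.1/57.3
for nm,img,cam,box,vs in(('top',p,c,(175,295,150,240),[(604,32.9),(602,32.8)]),('side',q,k,(180,300,160,235),[(602,32.8),(599,31.5)])):
    u0,u1,v0,v1=box;I=cv2.resize(img[v0:v1,u0:u1],None,fx=6,fy=6,interpolation=cv2.INTER_CUBIC)
    for v,col in zip(vs,((0,0,255),(0,255,0))):
        P=[[75,218,12],[75,-82,12],[-75,-82,12],[-75,218,12]]
        pp=(proj(T(P,*v,th),cam)-[u0,v0])*6+2.5
        cv2.polylines(I,[np.round(pp).astype(np.int32)],True,col,1)
        a=np.linspace(0,6.28,40);P=np.c_[53*np.cos(a),53*np.sin(a),0*a+48]
        pp=(proj(T(P,*v,th),cam)-[u0,v0])*6+2.5
        cv2.polylines(I,[np.round(pp).astype(np.int32)],True,col,1)
    cv2.imwrite(f'pics/ov_{nm}.png',I)
E
```

```text
top [604.03096905  32.90279013] 8.176297528086598 [-0.5 -0.1  0.2 -0.1  0.8  0.6 -0.8  0.5  0.3 -1.   0.  -0.   0.  -0.
  0.  -0.   0.  -0. ]
side [598.97550371  31.53314608] 8.106263066989088 [-0.   0.   0.   0.   0.   0.  -0.   0.   0.   0.  -0.9 -0.2 -0.2 -0.3
  0.2  0.7  0.8 -0.4]
both [601.95085273  32.82993943] 8.014125246773109 [-0.5  0.3  0.3  0.6  0.8  1.3 -0.9  0.9  0.4 -0.4 -0.4 -0.9  0.2 -1.
  0.6  0.1  1.3 -1. ]
t 187 [ 559.43880568 -308.71593977   28.49173656]
[ 563.19421666 -311.37750354   83.86777209]
s 529 [ 553.32613804 -328.7448739    28.91802491]
[ 556.38463693 -324.83519001   83.93852692]
top [ 568.04893321 -319.22583235] -18.909832568778985 875.0
side [ 565.32893486 -318.01526527] -21.377992504664686 1614.0
both [ 566.59427948 -317.69675023] 66.39378845086499 2615.0
top [604.03096905  32.90279013] 8.176297528086598 [-0.5 -0.1  0.2 -0.1  0.8  0.6 -0.8  0.5  0.3 -1.   0.  -0.   0.  -0.
  0.  -0.   0.  -0. ]
side [598.97550371  31.53314608] 8.106263066989088 [-0.   0.   0.   0.   0.   0.  -0.   0.   0.   0.  -0.9 -0.2 -0.2 -0.3
  0.2  0.7  0.8 -0.4]
both [601.95085273  32.82993943] 8.014125246773109 [-0.5  0.3  0.3  0.6  0.8  1.3 -0.9  0.9  0.4 -0.4 -0.4 -0.9  0.2 -1.
  0.6  0.1  1.3 -1. ]
```

View pics/masks.png

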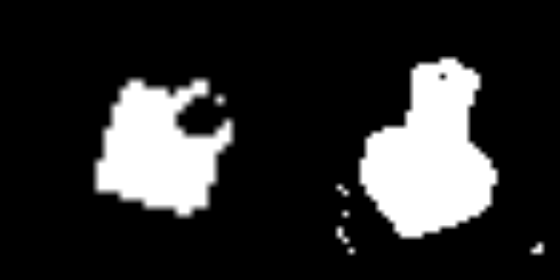

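View pics/ov_top.png

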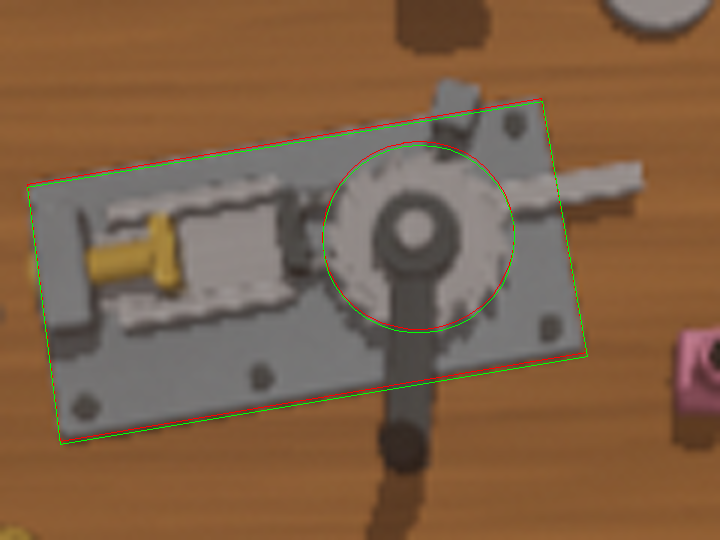

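View pics/ov_side.png

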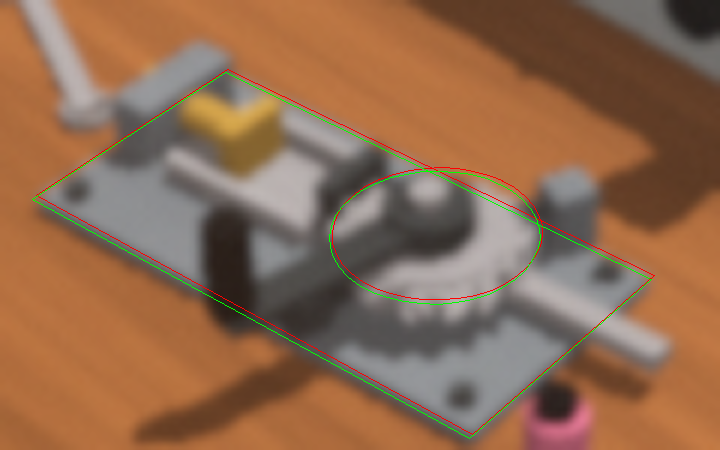

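```bash
python3 - <<'E'
from fit import *
a=np.radians(8.1)
for nm,f,cam,o,L in(('top',tc,c,(604,32.9),{'grip':((404,440),120),'port':((181,252),48),'portb':((184,285),48),'jaw':((281,235),47),'hub':((413,229),78)}),('side',sc,k,(599,31.5),{'grip':((228,213),120),'port':((258,130),48),'hub':((428,190),78)})):
    for n,(xy,h) in L.items():
        X=onplane(f(*xy),h,cam);r=X[:2]-o;l=[np.cos(a)*r[0]+np.sin(a)*r[1],-np.sin(a)*r[0]+np.cos(a)*r[1]]
        print(nm,n,np.round(X,1),np.round(l,1),np.arctan2(l[1],l[0])-2.592,np.hypot(*l))
E
```

```text
top [604.03096905  32.90279013] 8.176297528086598 [-0.5 -0.1  0.2 -0.1  0.8  0.6 -0.8  0.5  0.3 -1.   0.  -0.   0.  -0.
  0.  -0.   0.  -0. ]
side [598.97550371  31.53314608] 8.106263066989088 [-0.   0.   0.   0.   0.   0.  -0.   0.   0.   0.  -0.9 -0.2 -0.2 -0.3
  0.2  0.7  0.8 -0.4]
both [601.95085273  32.82993943] 8.014125246773109 [-0.5  0.3  0.3  0.6  0.8  1.3 -0.9  0.9  0.4 -0.4 -0.4 -0.9  0.2 -1.
  0.6  0.1  1.3 -1. ]
top grip [482.2  38.3 120. ] [-119.8   22.5] 0.36422970657766474 121.86975480067456
top port [597.8 164.3  48. ] [ 12.4 131. ] -1.1152624999944807 131.5561669441647
top portb [579.2 162.6  48. ] [ -6.3 131.9] -0.9733369515404402 132.03868402144036
top jaw [606.  108.9  47. ] [12.7 75. ] -1.1890447209219226 76.0414932046553
top hub [600.7  34.   78. ] [-3.1  1.6] 0.0733924137967783 3.484726523237568
side grip [482.1  42.8 120. ] [-114.2   27.6] 0.31213426420379564 117.44705445059797
side port [591.3 161.6  48. ] [ 10.8 129.9] -1.103838932445992 130.36953853096327
side hub [596.  32.  78.] [-2.9  0.9] 0.2533351087927169 3.0697103020213192
```

```bash
cat > plan.py <<'E'
import numpy as np,sys,json
# start pose (x,y,z,yaw) -> list of (x,y,z,yaw,n): rows
def rows(p0,wps,g):
    cur=np.array(p0,float);out=[]
    for *t,n in wps:
        t=np.array(t,float);st=cur.copy()
        for i in range(1,n+1):
            nx=st+(t-st)*i/n;a=np.radians(cur[3]);d=nx[:3]-cur[:3]
            sh=[d[0]*np.cos(a)+d[1]*np.sin(a),-d[2],-d[0]*np.sin(a)+d[1]*np.cos(a)]
            r=[round(float(v),1) for v in sh]+[0,round(float(cur[3]-nx[3]),1),0,g];out.append(r)
            # replay rounding
            w=np.array([r[0]*np.cos(a)-r[2]*np.sin(a),r[0]*np.sin(a)+r[2]*np.cos(a),-r[1]]);cur=np.r_[cur[:3]+w,cur[3]-r[4]]
    for i in range(0,len(out),10): print(json.dumps(out[i:i+10]))
    print(np.round(cur,2))
E
python3 -c "
from plan import *
rows((266.1,593,216.5,65.83),[(566.8,-318.6,180,-20,30)],.6)"
```

```text
[[-23.6, 1.2, -21.6, 0, 2.9, 0, 0.6], [-22.5, 1.2, -22.7, 0, 2.8, 0, 0.6], [-21.4, 1.3, -23.9, 0, 2.9, 0, 0.6], [-20.1, 1.2, -24.8, 0, 2.8, 0, 0.6], [-18.9, 1.2, -25.9, 0, 2.9, 0, 0.6], [-17.5, 1.2, -26.7, 0, 2.9, 0, 0.6], [-16.2, 1.2, -27.6, 0, 2.8, 0, 0.6], [-14.8, 1.2, -28.4, 0, 2.9, 0, 0.6], [-13.4, 1.3, -29.1, 0, 2.8, 0, 0.6], [-11.9, 1.2, -29.7, 0, 2.9, 0, 0.6]]
[[-10.4, 1.2, -30.2, 0, 2.9, 0, 0.6], [-8.9, 1.2, -30.8, 0, 2.8, 0, 0.6], [-7.3, 1.2, -31.1, 0, 2.9, 0, 0.6], [-5.8, 1.2, -31.5, 0, 2.9, 0, 0.6], [-4.1, 1.3, -31.7, 0, 2.8, 0, 0.6], [-2.7, 1.2, -31.9, 0, 2.9, 0, 0.6], [-0.9, 1.2, -32.0, 0, 2.8, 0, 0.6], [0.5, 1.2, -32.0, 0, 2.9, 0, 0.6], [2.2, 1.2, -31.9, 0, 2.9, 0, 0.6], [3.8, 1.2, -31.8, 0, 2.8, 0, 0.6]]
[[5.4, 1.3, -31.5, 0, 2.9, 0, 0.6], [6.9, 1.2, -31.2, 0, 2.8, 0, 0.6], [8.5, 1.2, -30.9, 0, 2.9, 0, 0.6], [10.0, 1.2, -30.4, 0, 2.9, 0, 0.6], [11.5, 1.2, -29.8, 0, 2.8, 0, 0.6], [13.0, 1.2, -29.3, 0, 2.9, 0, 0.6], [14.4, 1.3, -28.5, 0, 2.8, 0, 0.6], [15.8, 1.2, -27.9, 0, 2.9, 0, 0.6], [17.2, 1.2, -26.9, 0, 2.9, 0, 0.6], [18.6, 1.2, -26.1, 0, 2.8, 0, 0.6]]
[ 566.81 -318.59  180.    -19.97]
```

```bash
python3 -m jog '[[-23.5,1,-21.5,0,2.9,0,0.6],[-22.5,1,-22.5,0,2.8,0,0.6],[-21.5,1,-24,0,2.9,0,0.6],[-20,1,-25,0,2.8,0,0.6],[-19,1,-26,0,2.9,0,0.6],[-17.5,1,-26.5,0,2.9,0,0.6],[-16,1,-27.5,0,2.8,0,0.6],[-15,1,-28.5,0,2.9,0,0.6],[-13.5,1,-29,0,2.8,0,0.6],[-12,1,-29.5,0,2.9,0,0.6]]' 30
python3 -m jog '[[-10.5,1,-30,0,2.9,0,0.6],[-9,1,-31,0,2.8,0,0.6],[-7.5,1,-31,0,2.9,0,0.6],[-6,1,-31.5,0,2.9,0,0.6],[-4,1,-31.5,0,2.8,0,0.6],[-2.5,1,-32,0,2.9,0,0.6],[-1,1,-32,0,2.8,0,0.6],[0.5,1,-32,0,2.9,0,0.6],[2,1,-32,0,2.9,0,0.6],[4,1,-32,0,2.8,0,0.6]]'
python3 -m jog '[[5.5,1,-31.5,0,2.9,0,0.6],[7,1,-31,0,2.8,0,0.6],[8.5,1,-31,0,2.9,0,0.6],[10,1,-30.5,0,2.9,0,0.6],[11.5,1,-30,0,2.8,0,0.6],[13,1,-29.5,0,2.9,0,0.6],[14.5,1,-28.5,0,2.8,0,0.6],[16,1,-28,0,2.9,0,0.6],[17,1,-27,0,2.9,0,0.6],[18.5,1,-26,0,2.8,0,0.6]]'
```

```text
time_s: 0.93
tool_pos: [365.8, 287.8, 206.0]
orientation: [-90.0, 0.0, 37.1]
contact_force: [0.5, 0.2, 1.0]
finger_gap: 0.6
time_s: 1.77
tool_pos: [465.7, -16.5, 196.1]
orientation: [-90.0, 0.0, 8.5]
contact_force: [-0.7, -0.6, 0.6]
finger_gap: 0.601
time_s: 2.6
tool_pos: [566.2, -320.6, 185.7]
orientation: [-90.0, 0.1, -20.1]
contact_force: [0.9, 0.3, 0.8]
finger_gap: 0.603
```

```bash
cat > look.py <<'E'
import sys
from h import *
t=sys.argv[1]
b={'top':(300,400,150,230),'side':(280,400,190,300)}
for n in('top','side'):
    if len(sys.argv)>2 and n not in sys.argv[2]: continue
    p,d=bot.capture(n);c=bot.get_calibration(n);pickle.dump((p,d,c),open(n+t+'.pkl','wb'))
    cv2.imwrite(f'pics/{n}{t}.png',p)
print(bot.sense()['tool_pos'],bot.sense()['time_s'])
E
python3 look.py 1
python3 - <<'E'
from h import *
p,d,c=load('top1.pkl');q,e,k=load('side1.pkl')
a=p[140:240,300:420];b=q[180:310,270:400]
cv2.imwrite('pics/l1.png',np.hstack([cv2.resize(a,(480,400),interpolation=cv2.INTER_CUBIC),cv2.resize(b,(400*1,400),interpolation=cv2.INTER_CUBIC)])[:, :800])
print(proj([[566,-320,186]],c),proj([[566,-320,186]],k))
E
```

```text
[ 566.2031993  -322.82708389  185.37349495] 2.7
[[363.73344196 188.336091  ]] [[345.36451396 228.30211706]]
```

View pics/l1.png

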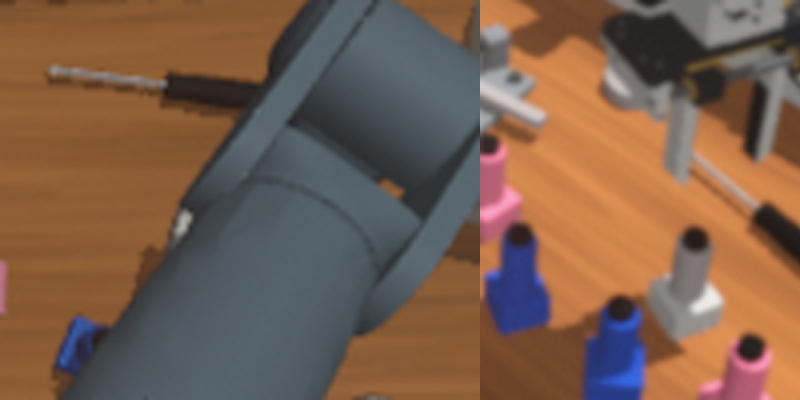

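```bash
python3 - <<'E'
from h import *
q,e,k=load('side1.pkl');crop(q,(300,400,170,260),8,'f1.png')
a=np.radians(-20);X=np.array([566.2,-322.8,174.4]);ux=np.array([np.cos(a),np.sin(a),0]);uz=np.array([-np.sin(a),np.cos(a),0])
for s in(-1,1):
    for w in(-8,8):
        for t in(28.2,40.7):print(s,w,t,np.round((proj(X+s*t*ux+w*uz,k)[0]-[300,170])*8+3.5))
print(bot.sense()['tool_pos'],bot.sense()['time_s'])
E
```

```text
-1 -8 28.2 [299. 551.]
-1 -8 40.7 [261. 563.]
-1 8 28.2 [269. 514.]
-1 8 40.7 [231. 527.]
1 -8 28.2 [470. 495.]
1 -8 40.7 [507. 483.]
1 8 28.2 [438. 459.]
1 8 40.7 [475. 448.]
[ 566.2031993  -322.82708389  185.37349495] 2.7
```

View pics/f1.png

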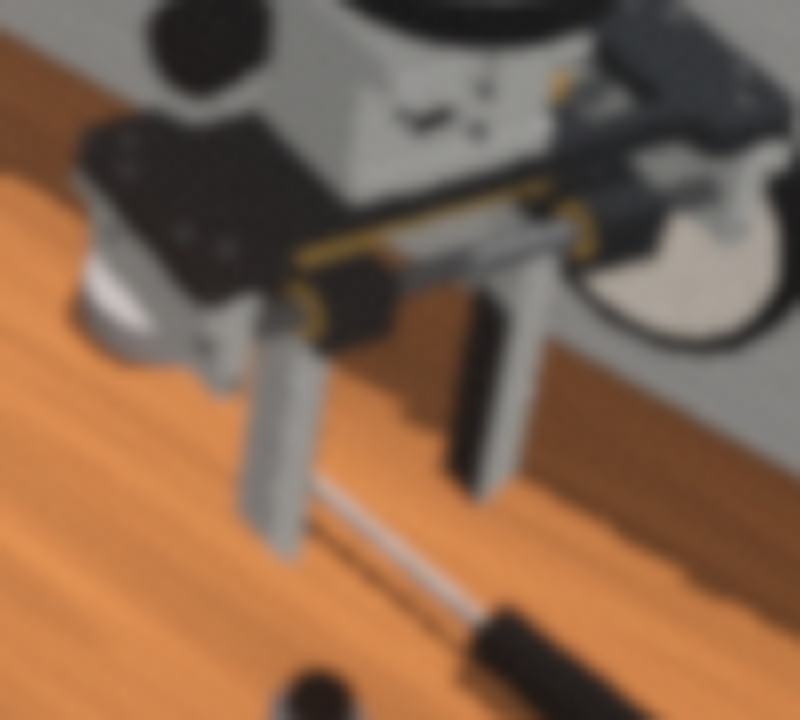

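```bash
python3 -m jog '[[-1,0,4,0,0,0,0.6],[0,20,0,0,0,0,0.6],[0,20,0,0,0,0,0.6],[0,20,0,0,0,0,0.6],[0,20,0,0,0,0,0.6],[0,20,0,0,0,0,0.6],[0,18,0,0,0,0,0.6],[0,15,0,0,0,0,0.6],[0,0,0,0,0,0,0.6],[0,0,0,0,0,0,0.6]]'; python3 look.py 2; python3 - <<'E'
from h import *
q,e,k=load('side2.pkl');crop(q,(300,400,210,300),8,'f2.png')
E
```

```text
time_s: 3.53
tool_pos: [566.2, -313.8, 53.0]
orientation: [-90.0, 0.1, -19.9]
contact_force: [0.2, -0.4, -0.3]
finger_gap: 0.599
[ 567.38518221 -315.20257197   54.94259218] 3.6333
```

View pics/f2.png

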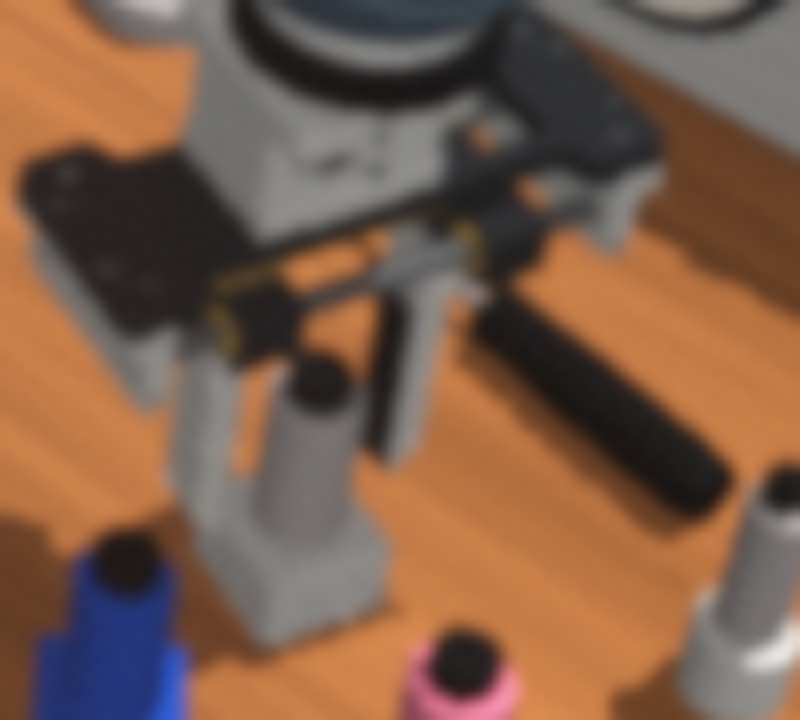

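```bash
cat > rep.py <<'E'
import numpy as np
from scipy.spatial.transform import Rotation as Ro
class C:
    def __init__(s,pos=(266.111,593.042,216.455),yaw=65.833): s.p=np.array(pos,float);s.R=Ro.from_euler('xyz',[-90,0,yaw],degrees=True)
    def go(s,rows):
        for r in rows: s.p=s.p+s.R.apply(r[:3]);s.R=s.R*Ro.from_rotvec(np.radians(r[3:6]))
        print(np.round(s.p,1),np.round(s.R.as_euler('xyz',degrees=True),1));return s
E
python3 - <<'E'
from rep import *
c=C()
c.go([[-23.5,1,-21.5,0,2.9,0,0.6],[-22.5,1,-22.5,0,2.8,0,0.6],[-21.5,1,-24,0,2.9,0,0.6],[-20,1,-25,0,2.8,0,0.6],[-19,1,-26,0,2.9,0,0.6],[-17.5,1,-26.5,0,2.9,0,0.6],[-16,1,-27.5,0,2.8,0,0.6],[-15,1,-28.5,0,2.9,0,0.6],[-13.5,1,-29,0,2.8,0,0.6],[-12,1,-29.5,0,2.9,0,0.6]])
c.go([[-10.5,1,-30,0,2.9,0,0.6],[-9,1,-31,0,2.8,0,0.6],[-7.5,1,-31,0,2.9,0,0.6],[-6,1,-31.5,0,2.9,0,0.6],[-4,1,-31.5,0,2.8,0,0.6],[-2.5,1,-32,0,2.9,0,0.6],[-1,1,-32,0,2.8,0,0.6],[0.5,1,-32,0,2.9,0,0.6],[2,1,-32,0,2.9,0,0.6],[4,1,-32,0,2.8,0,0.6]])
c.go([[5.5,1,-31.5,0,2.9,0,0.6],[7,1,-31,0,2.8,0,0.6],[8.5,1,-31,0,2.9,0,0.6],[10,1,-30.5,0,2.9,0,0.6],[11.5,1,-30,0,2.8,0,0.6],[13,1,-29.5,0,2.9,0,0.6],[14.5,1,-28.5,0,2.8,0,0.6],[16,1,-28,0,2.9,0,0.6],[17,1,-27,0,2.9,0,0.6],[18.5,1,-26,0,2.8,0,0.6]])
c.go([[-1,133,4,0,0,0]])
from h import *
from fit import T,base,cyl
q,e,k=load('side2.pkl')
I=cv2.resize(q[210:300,300:400],None,fx=8,fy=8,interpolation=cv2.INTER_CUBIC)
def dr(P,col):
    h=cv2.convexHull(np.round((proj(P,k)-[300,210])*8+3.5).astype(np.int32));cv2.polylines(I,[h],True,col,1)
v=(566.5,-318.5,np.radians(-20));dr(T(base,*v),(0,0,255));dr(T(cyl(15,30,86),*v),(0,0,255))
for s in(-34.5,34.5):
    P=np.array([[s+a,b,z] for a in(-6.25,6.25) for b in(-8,8) for z in(0,60)],float);dr(T(P,*c.p[:2],np.radians(-20))+[0,0,c.p[2]-11],(0,255,0))
cv2.imwrite('pics/ov2.png',I)
E
```

```text
[365.9 289.3 206.5] [-90.    0.   37.2]
[465.8 -14.9 196.5] [-90.    0.    8.6]
[ 566.2 -319.2  186.5] [-90.   0. -20.]
[ 566.6 -315.1   53.5] [-90.   0. -20.]
top [604.03096905  32.90279013] 8.176297528086598 [-0.5 -0.1  0.2 -0.1  0.8  0.6 -0.8  0.5  0.3 -1.   0.  -0.   0.  -0.
  0.  -0.   0.  -0. ]
side [598.97550371  31.53314608] 8.106263066989088 [-0.   0.   0.   0.   0.   0.  -0.   0.   0.   0.  -0.9 -0.2 -0.2 -0.3
  0.2  0.7  0.8 -0.4]
both [601.95085273  32.82993943] 8.014125246773109 [-0.5  0.3  0.3  0.6  0.8  1.3 -0.9  0.9  0.4 -0.4 -0.4 -0.9  0.2 -1.
  0.6  0.1  1.3 -1. ]
```

View pics/ov2.png

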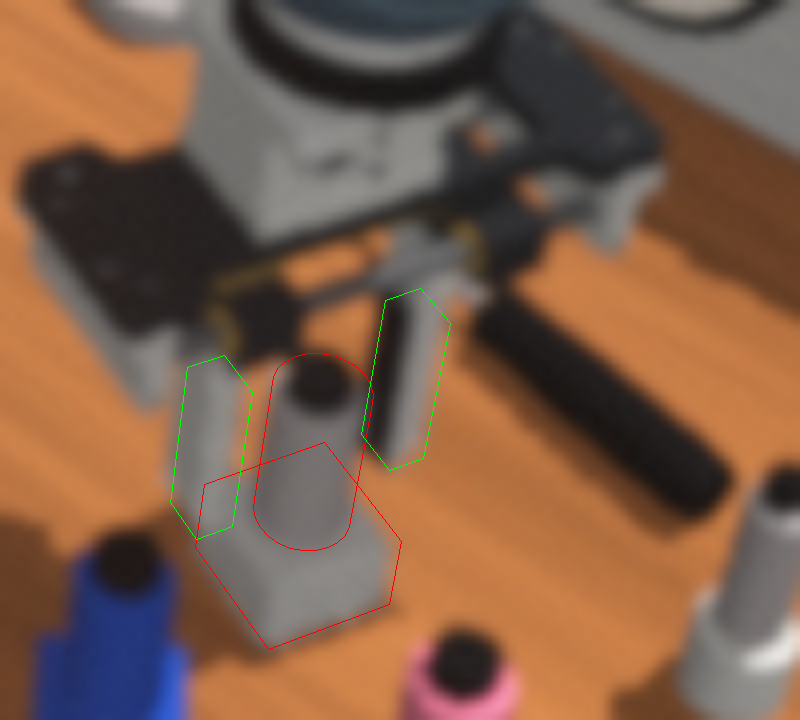

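```bash
python3 -m jog '[[0,1.5,-3.3,0,0,0,0.6],[0,0,0,0,0,0,0.6],[0,0,0,0,0,0,0],[0,0,0,0,0,0,0],[0,0,0,0,0,0,0],[0,0,0,0,0,0,0],[0,0,0,0,0,0,0],[0,0,0,0,0,0,0],[0,0,0,0,0,0,0],[0,0,0,0,0,0,0]]' 30
python3 -m jog '[[0,-10,0,0,0,0,0],[0,-20,0,0,0,0,0],[0,-20,0,0,0,0,0],[0,-20,0,0,0,0,0],[0,-20,0,0,0,0,0],[0,-20,0,0,0,0,0],[0,-20,0,0,0,0,0],[0,-10,0,0,0,0,0],[0,0,0,0,0,0,0],[0,0,0,0,0,0,0]]'
```

```text
time_s: 4.47
tool_pos: [566.1, -318.6, 52.5]
orientation: [-90.0, -0.1, -20.0]
contact_force: [3.9, -1.3, 0.8]
finger_gap: 0.317
time_s: 5.3
tool_pos: [564.9, -317.8, 191.2]
orientation: [-90.0, 0.1, -20.0]
contact_force: [0.2, 0.5, -4.8]
finger_gap: 0.316
```

```bash
python3 -c "
from plan import *
rows((565.5,-318.2,192,-20),[(605,139,160,8.1,18),(605,139,130,8.1,2)],0)"
```

```text
[[-6.6, 1.8, 24.6, 0, -1.6, 0, 0], [-6.0, 1.8, 24.8, 0, -1.5, 0, 0], [-5.2, 1.7, 25.0, 0, -1.6, 0, 0], [-4.6, 1.8, 25.0, 0, -1.5, 0, 0], [-4.0, 1.8, 25.2, 0, -1.6, 0, 0], [-3.2, 1.8, 25.3, 0, -1.6, 0, 0], [-2.5, 1.7, 25.4, 0, -1.5, 0, 0], [-1.8, 1.8, 25.4, 0, -1.6, 0, 0], [-1.2, 1.8, 25.5, 0, -1.6, 0, 0], [-0.4, 1.8, 25.5, 0, -1.5, 0, 0]]
[[0.2, 1.8, 25.5, 0, -1.6, 0, 0], [1.0, 1.7, 25.4, 0, -1.5, 0, 0], [1.6, 1.8, 25.5, 0, -1.6, 0, 0], [2.3, 1.8, 25.4, 0, -1.6, 0, 0], [3.1, 1.8, 25.3, 0, -1.5, 0, 0], [3.7, 1.7, 25.2, 0, -1.6, 0, 0], [4.4, 1.8, 25.1, 0, -1.5, 0, 0], [5.0, 1.8, 25.0, 0, -1.6, 0, 0], [0.0, 15.0, 0.0, 0, 0.0, 0, 0], [0.0, 15.0, 0.0, 0, 0.0, 0, 0]]
[604.99 138.98 130.     8.1 ]
```

```bash
python3 -m jog '[[-6.6,1.8,24.6,0,-1.6,0,0],[-6,1.8,24.8,0,-1.5,0,0],[-5.2,1.7,25,0,-1.6,0,0],[-4.6,1.8,25,0,-1.5,0,0],[-4,1.8,25.2,0,-1.6,0,0],[-3.2,1.8,25.3,0,-1.6,0,0],[-2.5,1.7,25.4,0,-1.5,0,0],[-1.8,1.8,25.4,0,-1.6,0,0],[-1.2,1.8,25.5,0,-1.6,0,0],[-0.4,1.8,25.5,0,-1.5,0,0]]'
python3 -m jog '[[0.2,1.8,25.5,0,-1.6,0,0],[1,1.7,25.4,0,-1.5,0,0],[1.6,1.8,25.5,0,-1.6,0,0],[2.3,1.8,25.4,0,-1.6,0,0],[3.1,1.8,25.3,0,-1.5,0,0],[3.7,1.7,25.2,0,-1.6,0,0],[4.4,1.8,25.1,0,-1.5,0,0],[5,1.8,25,0,-1.6,0,0],[0,15,0,0,0,0,0],[0,15,0,0,0,0,0]]'
python3 -m jog '[[0,0,0,0,0,0,0],[0,0,0,0,0,0,0],[0,0,0,0,0,0,0],[0,0,0,0,0,0,0],[0,0,0,0,0,0,0],[0,0,0,0,0,0,0],[0,0,0,0,0,0,0],[0,0,0,0,0,0,0],[0,0,0,0,0,0,0],[0,0,0,0,0,0,0]]'
python3 look.py 3; python3 - <<'E'
from h import *
from fit import T,base,cyl
q,e,k=load('side3.pkl')
I=cv2.resize(q[140:240,160:290],None,fx=6,fy=6,interpolation=cv2.INTER_CUBIC);cv2.imwrite('pics/f3.png',I)
def dr(P,col):
    h=cv2.convexHull(np.round((proj(P,k)-[160,140])*6+2.5).astype(np.int32));cv2.polylines(I,[h],True,col,1)
v=(605,139,np.radians(8.1));dr(T(base,*v)+[0,0,78],(0,0,255))
cv2.imwrite('pics/ov3.png',I)
p,d,c=load('top3.pkl');crop(p,(170,290,140,240),6,'t3.png')
E
```

```text
time_s: 6.13
tool_pos: [585.6, -62.5, 171.4]
orientation: [-89.9, 0.3, -4.3]
contact_force: [0.3, 0.2, -3.7]
finger_gap: 0.318
time_s: 6.97
tool_pos: [603.7, 140.5, 128.0]
orientation: [-90.0, 0.1, 8.3]
contact_force: [0.3, -0.0, -4.6]
finger_gap: 0.312
time_s: 7.8
tool_pos: [604.7, 139.0, 130.0]
orientation: [-90.0, -0.0, 8.1]
contact_force: [-0.2, 0.7, -3.9]
finger_gap: 0.314
[604.65995212 139.00283634 129.93055796] 7.9
top [604.03096905  32.90279013] 8.176297528086598 [-0.5 -0.1  0.2 -0.1  0.8  0.6 -0.8  0.5  0.3 -1.   0.  -0.   0.  -0.
  0.  -0.   0.  -0. ]
side [598.97550371  31.53314608] 8.106263066989088 [-0.   0.   0.   0.   0.   0.  -0.   0.   0.   0.  -0.9 -0.2 -0.2 -0.3
  0.2  0.7  0.8 -0.4]
both [601.95085273  32.82993943] 8.014125246773109 [-0.5  0.3  0.3  0.6  0.8  1.3 -0.9  0.9  0.4 -0.4 -0.4 -0.9  0.2 -1.
  0.6  0.1  1.3 -1. ]
```

View pics/ov3.png

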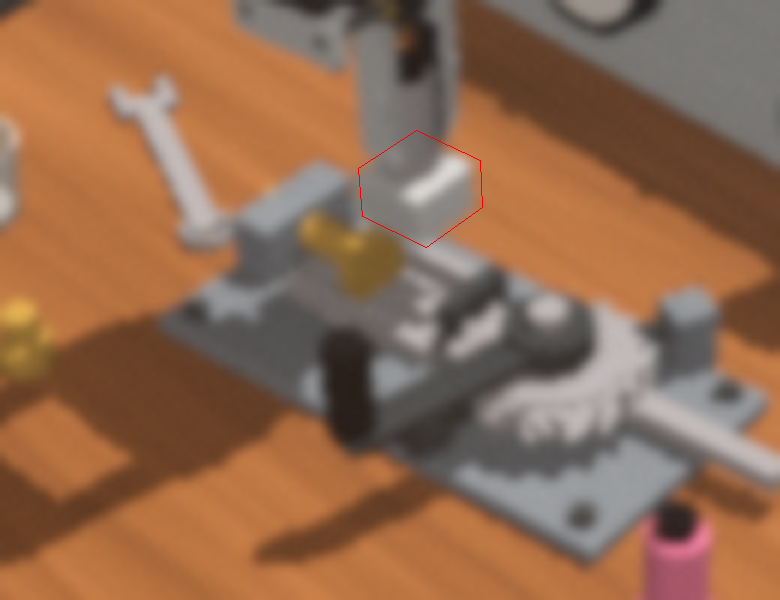

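View pics/t3.png

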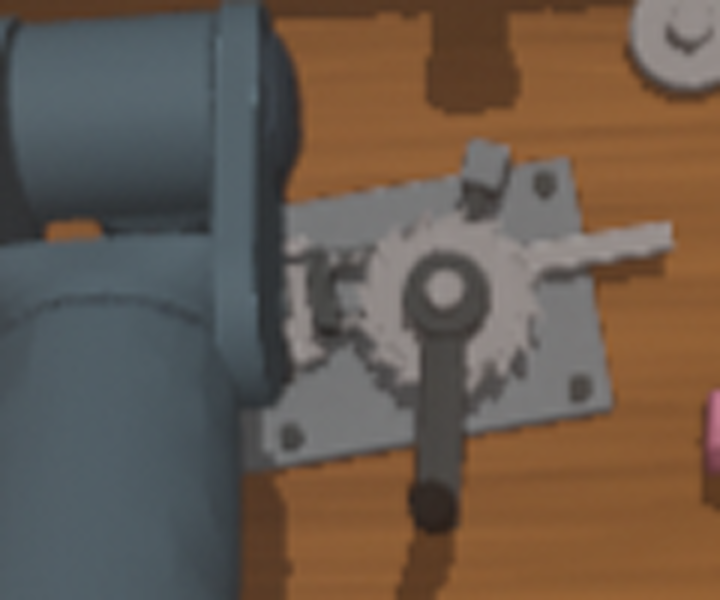

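```bash
sed -i 's/^for name,w in/for name,w in () and/' fit.py; python3 - <<'E'
from fit import *
def sheet(img,cam,box,s,v,o,nm):
    u0,u1,v0,v1=box
    I=cv2.resize(img[v0:v1,u0:u1],None,fx=s,fy=s,interpolation=cv2.INTER_CUBIC)
    for zz,col in((14,(0,0,255)),(44,(0,255,0))):
        P=T(np.array([[-22,-22,0],[22,-22,0],[22,22,0],[-22,22,0]]),*v)+[o[0],o[1],zz]
        cv2.polylines(I,[np.round((proj(P,cam)-[u0,v0])*s+s/2-.5).astype(np.int32)],True,col,1)
    # rails inner/outer lines at z26, clamp x 20+-25.5
    cv2.imwrite('pics/'+nm,I)
v=(604.8,139,np.radians(8.1))
sheet(q,k,(195,265,160,210),11,v,(0,0),'place_s.png')
sheet(p,c,(175,250,165,215),10,v,(0,0),'place_t.png')
q3,_,_=load('side3.pkl');crop(q3,(205,255,150,190),14,'blk3.png')
E
```

```text
(no output)
```

View pics/place_s.png

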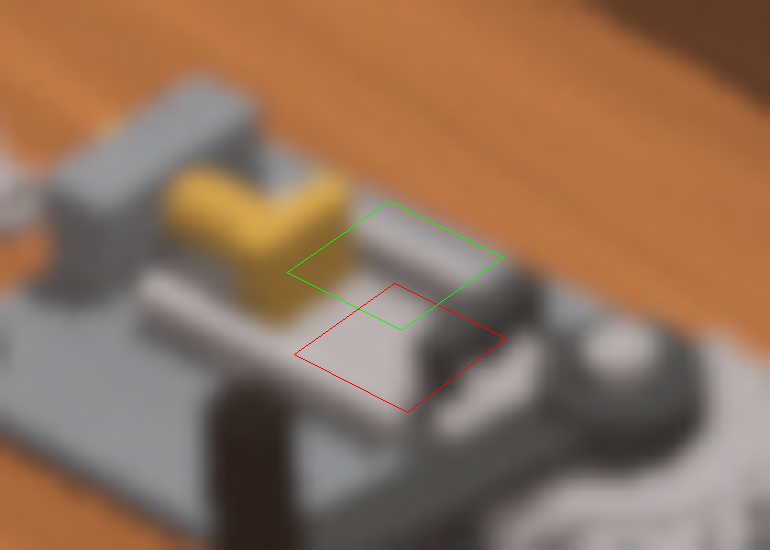

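View pics/place_t.png

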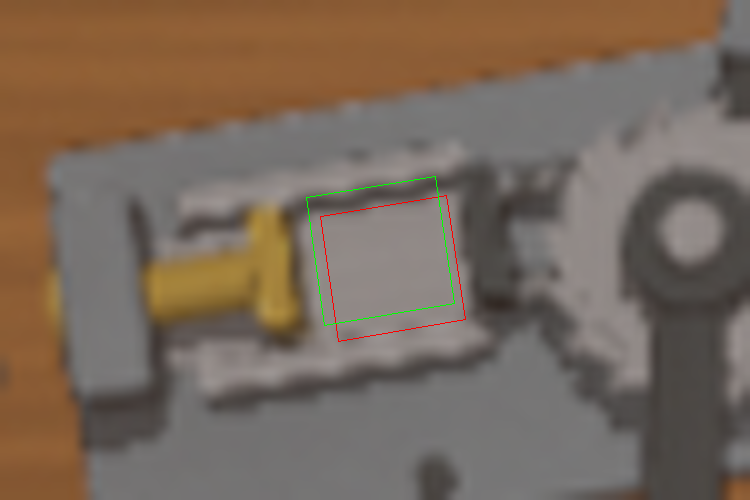

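View pics/blk3.png

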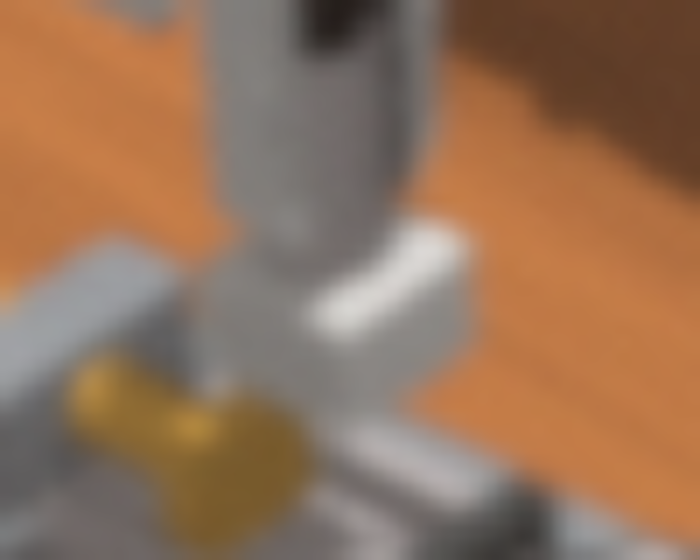

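```bash
python3 - <<'E'
from fit import *
def st(I):
    l=cv2.cvtColor(I,cv2.COLOR_BGR2GRAY).astype(float);lo,hi=np.percentile(l,[3,97]);return np.clip((l-lo)/(hi-lo)*255,0,255).astype(np.uint8)
a=cv2.resize(st(p[170:215,180:235]),None,fx=14,fy=13,interpolation=cv2.INTER_NEAREST)
a=cv2.resize(st(p[170:212,180:235]),None,fx=14,fy=14,interpolation=cv2.INTER_CUBIC);cv2.imwrite('pics/zt.png',a)
b=cv2.resize(st(q[165:205,203:257]),None,fx=14,fy=14,interpolation=cv2.INTER_CUBIC);cv2.imwrite('pics/zs.png',b)
E
```

```text
(no output)
```

View pics/zt.png

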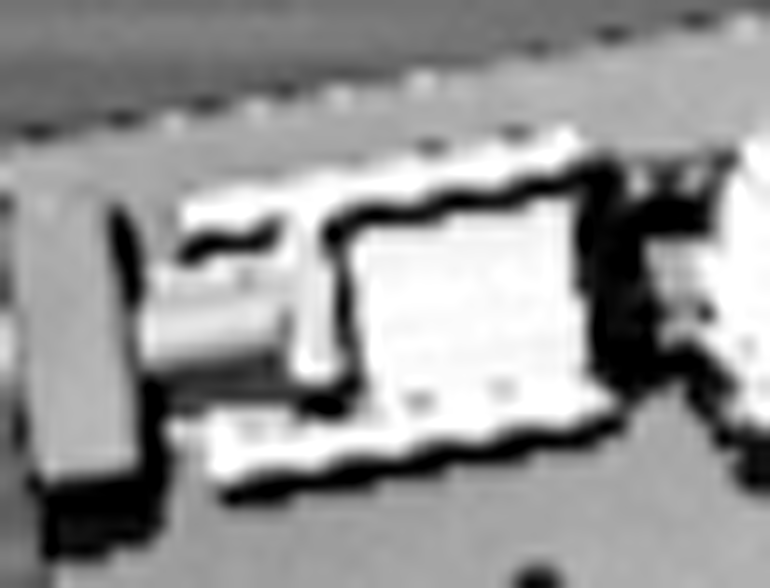

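View pics/zs.png

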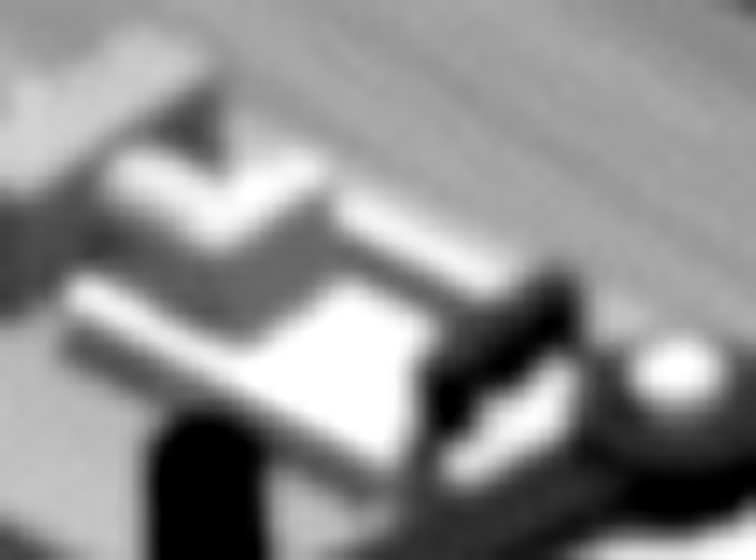

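```bash
python3 - <<'E'
from fit import *
t=lambda x,y:((x+.5)/14-.5+180,(y+.5)/14-.5+170)
s=lambda x,y:((x+.5)/14-.5+203,(y+.5)/14-.5+165)
a=np.radians(8.1);n=np.array([np.cos(a),np.sin(a)]);l=np.array([-np.sin(a),np.cos(a)])
def pr(nm,L,f,cam,h):
    for xy in L:
        X=onplane(f(*xy),h,cam)[:2];print(nm,np.round(X,1),'cx',round(float(n@X),1),'cy',round(float(l@X),1))
print('target cx',n@[605,139],'cy',l@[605,139])
pr('T far out',[(200,203),(560,130)],t,c,25)
pr('T far in',[(190,235),(270,222),(400,205),(560,175)],t,c,25)
pr('T near out',[(225,482),(600,410)],t,c,25)
pr('T port',[(340,260),(345,350)],t,c,48)
pr('T jaw',[(590,200),(600,370)],t,c,47)
pr('T axle',[(413/6*14/1-0,0)],t,c,78) if 0 else None
pr('S far out',[(355,190),(500,262)],s,k,25)
pr('S far in',[(345,228),(470,292)],s,k,25)
pr('S near out',[(70,318),(360,465)],s,k,25)
pr('S port',[(235,245),(325,185)],s,k,48)
pr('S jaw',[(440,345),(560,268)],s,k,47)
E
```

```text
target cx 618.5495841578413 cy 52.36804310036399
T far out [629.7 205.5] cx 652.4 cy 114.7
T far out [645.4 117.7] cx 655.5 cy 25.6
T far in [621.9 207.9] cx 644.9 cy 118.2
T far in [624.5 188.4] cx 644.8 cy 98.5
T far in [627.8 156.7] cx 643.7 cy 66.7
T far in [634.2 117.8] cx 644.4 cy 27.2
T near out [560.9 198.8] cx 583.3 cy 117.8
T near out [575.9 108.4] cx 585.5 cy 26.1
T port [609.7 167.5] cx 627.2 cy 79.9
T port [587.8 166.2] cx 605.4 cy 81.7
T jaw [622.8 108. ] cx 631.8 cy 19.1
T jaw [581.5 105.8] cx 590.6 cy 22.8
S far out [633.9 188.1] cx 654.0 cy 96.9
S far out [639.9 142.8] cx 653.7 cy 51.2
S far in [622.4 178.1] cx 641.3 cy 88.6
S far in [627.3 138.9] cx 640.6 cy 49.1
S near out [554.4 195.2] cx 576.4 cy 115.1
S near out [567.9 107.5] cx 577.4 cy 26.4
S port [581.2 165.6] cx 598.7 cy 82.0
S port [610.8 169.3] cx 628.5 cy 81.5
S jaw [591.4 106. ] cx 600.4 cy 21.7
S jaw [629.5 108.9] cx 638.6 cy 19.1
```

```bash
python3 -m jog '[[-2.5,0,-2.5,0,0,0,0],[0,8,0,0,0,0,0],[0,8,0,0,0,0,0],[0,8,0,0,0,0,0],[0,8,0,0,0,0,0],[0,8,0,0,0,0,0],[0,8,0,0,0,0,0],[0,4,0,0,0,0,0],[0,0,0,0,0,0,0],[0,0,0,0,0,0,0]]'
python3 look.py 4 side; python3 - <<'E'
from h import *
q,e,k=load('side4.pkl');crop(q,(190,270,145,205),10,'f4.png')
s=bot.sense();print(s['contact_force'],s['moment'])
E
```

```text
time_s: 8.73
tool_pos: [602.6, 136.2, 77.7]
orientation: [-90.0, 0.0, 8.1]
contact_force: [-0.7, -0.3, -4.4]
finger_gap: 0.314
[602.57981566 136.18281262  77.72635274] 8.7833
[ 0.33861122  0.50107606 -3.75946049] [-0.08736153  0.0474121  -0.00656853]
```

View pics/f4.png

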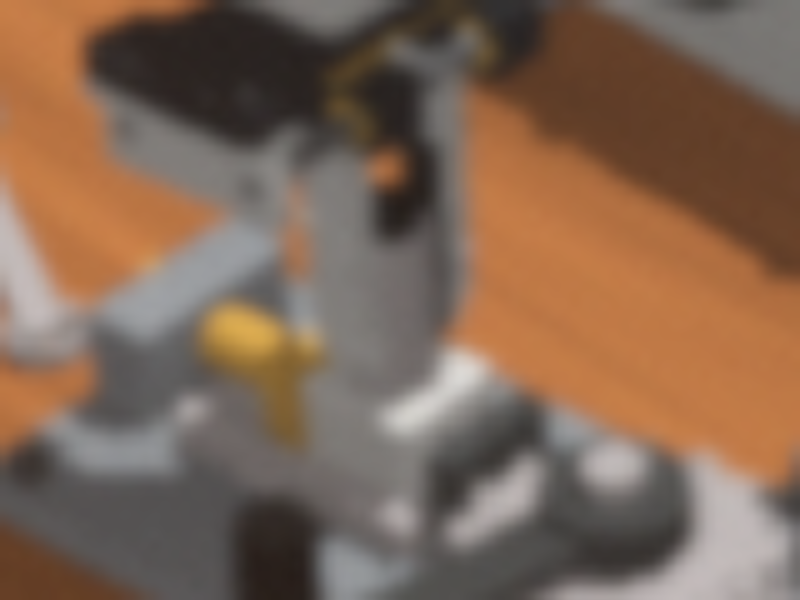

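```bash
python3 -m jog '[[0,1.5,0,0,0,0,0],[0,1.5,0,0,0,0,0],[0,1.5,0,0,0,0,0],[0,1.5,0,0,0,0,0],[0,1,0,0,0,0,0],[0,1,0,0,0,0,0],[0,1,0,0,0,0,0],[0,0,0,0,0,0,0],[0,0,0,0,0,0,0],[0,0,0,0,0,0,0]]'
```

```text
time_s: 9.62
tool_pos: [602.6, 136.2, 69.0]
orientation: [-90.0, 0.0, 8.1]
contact_force: [0.3, 0.1, -3.5]
finger_gap: 0.316
```

Below the rail tops and no contact force, so it is between the rails. Lowering the rest.

```bash
python3 -m jog '[[0,0.8,0,0,0,0,0],[0,0.8,0,0,0,0,0],[0,0.5,0,0,0,0,0],[0,0.5,0,0,0,0,0],[0,0.4,0,0,0,0,0],[0,0,0,0,0,0,0],[0,0,0,0,0,0,0],[0,0,0,0,0,0,0],[0,0,0,0,0,0,0],[0,0,0,0,0,0,0]]'
```

```text
time_s: 10.45
tool_pos: [602.6, 136.2, 66.3]
orientation: [-90.0, -0.0, 8.1]
contact_force: [-2.1, -0.3, 1.8]
finger_gap: 0.319
```

```bash
python3 -m jog '[[0,0,0,0,0,0,0.6],[0,0,0,0,0,0,0.6],[0,0,0,0,0,0,0.6],[0,0,0,0,0,0,0.6],[0,-10,0,0,0,0,0.6],[0,-20,0,0,0,0,0.6],[0,-30,0,0,0,0,0.6],[0,-30,0,0,0,0,0.6],[0,-20,0,0,0,0,0.6],[0,-10,0,0,0,0,0.6]]'
python3 look.py 5; python3 - <<'E'
from h import *
q,e,k=load('side5.pkl');p,d,c=load('top5.pkl')
a=cv2.resize(p[155:235,175:255],(400,400),interpolation=cv2.INTER_CUBIC);b=cv2.resize(q[140:220,190:270],(400,400),interpolation=cv2.INTER_CUBIC);cv2.imwrite('pics/f5.png',np.hstack([a,b]))
E
```

```text
time_s: 11.28
tool_pos: [604.5, 136.3, 190.7]
orientation: [-90.0, -0.4, 8.1]
contact_force: [0.6, 0.4, 0.2]
finger_gap: 0.596
[603.98479639 136.26053629 188.72284151] 11.3833
```

View pics/f5.png

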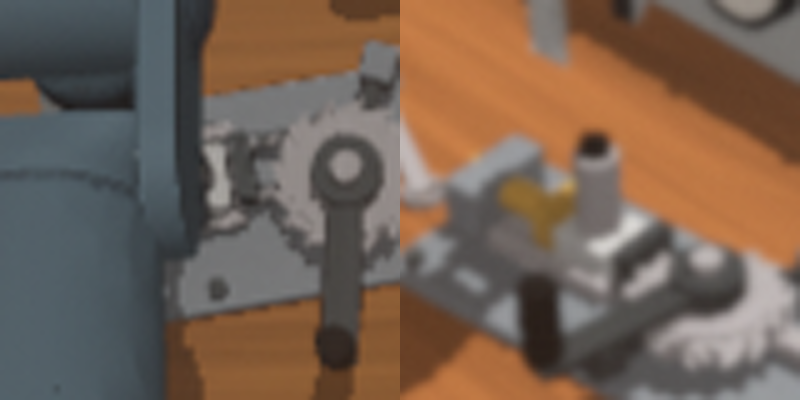

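```bash
python3 -c "
from plan import *
rows((602.9,136.2,186,8.1),[(479.5,41,186,85.3,15),(479.5,41,150,85.3,5)],0.6)"
```

```text
[[-9.0, -0.0, -5.1, 0, -5.1, 0, 0.6], [-9.5, -0.0, -4.3, 0, -5.2, 0, 0.6], [-9.8, -0.0, -3.4, 0, -5.1, 0, 0.6], [-10.1, -0.0, -2.6, 0, -5.2, 0, 0.6], [-10.3, -0.0, -1.6, 0, -5.1, 0, 0.6], [-10.3, -0.0, -0.7, 0, -5.2, 0, 0.6], [-10.4, -0.0, 0.2, 0, -5.1, 0, 0.6], [-10.3, -0.0, 1.2, 0, -5.2, 0, 0.6], [-10.2, -0.0, 2.1, 0, -5.1, 0, 0.6], [-10.0, -0.0, 3.0, 0, -5.2, 0, 0.6]]
[[-9.6, -0.0, 3.9, 0, -5.1, 0, 0.6], [-9.2, -0.0, 4.7, 0, -5.2, 0, 0.6], [-8.8, -0.0, 5.6, 0, -5.1, 0, 0.6], [-8.3, -0.0, 6.3, 0, -5.2, 0, 0.6], [-7.7, -0.0, 7.0, 0, -5.1, 0, 0.6], [0.0, 7.2, -0.0, 0, 0.0, 0, 0.6], [0.0, 7.2, -0.0, 0, 0.0, 0, 0.6], [0.0, 7.2, -0.0, 0, 0.0, 0, 0.6], [0.0, 7.2, -0.0, 0, 0.0, 0, 0.6], [0.0, 7.2, -0.0, 0, 0.0, 0, 0.6]]
[479.48  40.95 150.    85.3 ]
```

```bash
python3 -m jog '[[-9,0,-5.1,0,-5.1,0,0.6],[-9.5,0,-4.3,0,-5.2,0,0.6],[-9.8,0,-3.4,0,-5.1,0,0.6],[-10.1,0,-2.6,0,-5.2,0,0.6],[-10.3,0,-1.6,0,-5.1,0,0.6],[-10.3,0,-0.7,0,-5.2,0,0.6],[-10.4,0,0.2,0,-5.1,0,0.6],[-10.3,0,1.2,0,-5.2,0,0.6],[-10.2,0,2.1,0,-5.1,0,0.6],[-10,0,3,0,-5.2,0,0.6]]'
python3 -m jog '[[-9.6,0,3.9,0,-5.1,0,0.6],[-9.2,0,4.7,0,-5.2,0,0.6],[-8.8,0,5.6,0,-5.1,0,0.6],[-8.3,0,6.3,0,-5.2,0,0.6],[-7.7,0,7,0,-5.1,0,0.6],[0,7.2,0,0,0,0,0.6],[0,7.2,0,0,0,0,0.6],[0,7.2,0,0,0,0,0.6],[0,7.2,0,0,0,0,0.6],[0,7.2,0,0,0,0,0.6]]'
python3 look.py 6; python3 - <<'E'
from h import *
q,e,k=load('side6.pkl');crop(q,(180,290,150,230),7,'f6.png')
from rep import *
I=cv2.imread('pics/f6.png')
# fingers model and post
from fit import T,cyl
def dr(P,col):
    h=cv2.convexHull(np.round((proj(P,k)-[180,150])*7+3).astype(np.int32));cv2.polylines(I,[h],True,col,1)
for s in(-34.5,34.5):
    P=np.array([[s+a,b,z] for a in(-6.25,6.25) for b in(-8,8) for z in(0,60)],float);dr(T(P,479.5,41,np.radians(85.3))+[0,0,139],(0,255,0))
dr(T(cyl(12,64,120),479.5,41,0),(0,0,255))
cv2.imwrite('pics/f6.png',I)
p,d,c=load('top6.pkl');crop(p,(170,300,140,240),6,'t6.png')
E
```

```text
time_s: 12.22
tool_pos: [518.7, 72.4, 183.8]
orientation: [-89.8, 0.1, 59.9]
contact_force: [0.7, -0.2, -0.2]
finger_gap: 0.597
time_s: 13.05
tool_pos: [479.0, 41.2, 148.5]
orientation: [-89.9, -0.0, 85.3]
contact_force: [-0.2, 0.5, 0.1]
finger_gap: 0.601
[478.21251465  41.23445093 147.93682174] 13.15
```

View pics/f6.png

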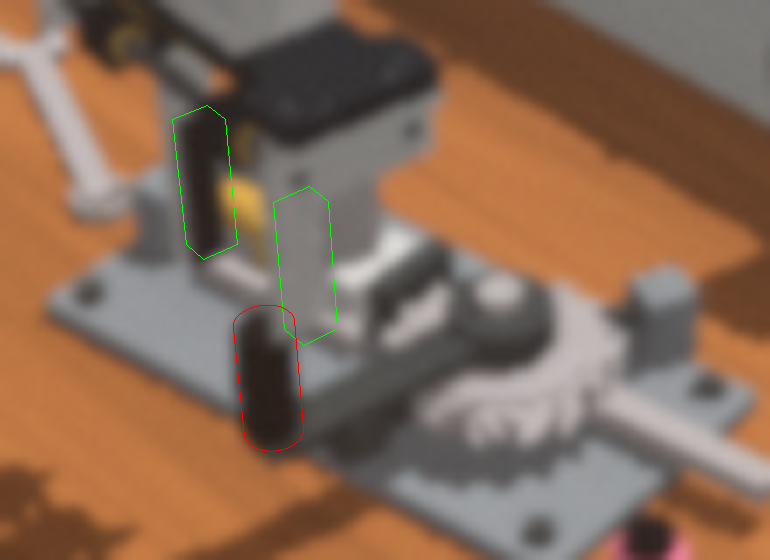

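View pics/t6.png

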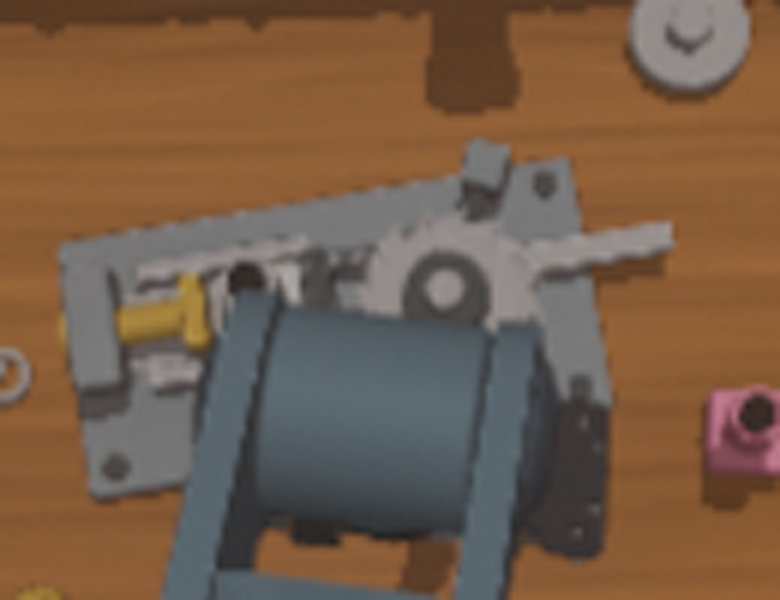

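```bash
python3 -m jog '[[0,10,0,0,0,0,0.6],[0,10,0,0,0,0,0.6],[0,10,0,0,0,0,0.6],[0,10,0,0,0,0,0.6],[0,10,0,0,0,0,0.6],[0,6,0,0,0,0,0.6],[0,4,0,0,0,0,0.45],[0,0,0,0,0,0,0.34],[0,0,0,0,0,0,0.34],[0,0,0,0,0,0,0.34]]' 40
```

```text
time_s: 13.98
tool_pos: [479.7, 40.8, 90.5]
orientation: [-90.1, 0.0, 85.3]
contact_force: [-0.3, 0.4, -0.5]
finger_gap: 0.359
```

```bash
python3 -m jog '[[-10.5,0,-0.5,0,-5,0,0.34],[-10.5,0,-0.5,0,-5,0,0.34],[-10.5,0,-0.5,0,-5,0,0.34],[-10.5,0,-0.5,0,-5,0,0.34],[-10.5,0,-0.5,0,-5,0,0.34],[-10.5,0,-0.5,0,-5,0,0.34],[-10.5,0,-0.5,0,-5,0,0.34],[-10.5,0,-0.5,0,-5,0,0.34],[0,0,0,0,0,0,0.34],[0,0,0,0,0,0,0.34]]'; python3 -c "
from station import bot;s=bot.sense();print(s['contact_force'],s['moment'],s['tool_pos'],s['orientation'])"
```

```text
time_s: 14.82
tool_pos: [501.7, -38.9, 90.5]
orientation: [-90.0, 0.0, 125.2]
contact_force: [-0.6, 0.6, -0.6]
finger_gap: 0.335
[-0.55852221  0.56166435 -0.56309635] [0.04603586 0.03901535 0.06193947] [501.73868531 -38.85500932  90.46099088] [-9.00311451e+01  4.66459899e-02  1.25169536e+02]
```

```bash
python3 -m jog '[[11.5,0,-0.55,0,5.5,0,0.34],[11.5,0,-0.55,0,5.5,0,0.34],[11.5,0,-0.55,0,5.5,0,0.34],[11.5,0,-0.55,0,5.5,0,0.34],[11.5,0,-0.55,0,5.5,0,0.34],[11.5,0,-0.55,0,5.5,0,0.34],[11.5,0,-0.55,0,5.5,0,0.34],[11.5,0,-0.55,0,5.5,0,0.34],[11.5,0,-0.55,0,5.5,0,0.34],[5.5,0,-0.2,0,2.7,0,0.34]]'; python3 look.py 7 ; python3 - <<'E'
from h import *
print(bot.sense()['contact_force'])
q,e,k=load('side7.pkl');crop(q,(180,290,150,230),7,'f7.png')
E
```

```text
time_s: 15.65
tool_pos: [484.1, 66.7, 90.3]
orientation: [-90.0, 0.0, 72.9]
contact_force: [-1.5, -0.3, -0.4]
finger_gap: 0.341
[484.21844544  66.4887946   90.17713277] 15.75
[-0.30181423  0.67322414 -0.08270409]
```

View pics/f7.png

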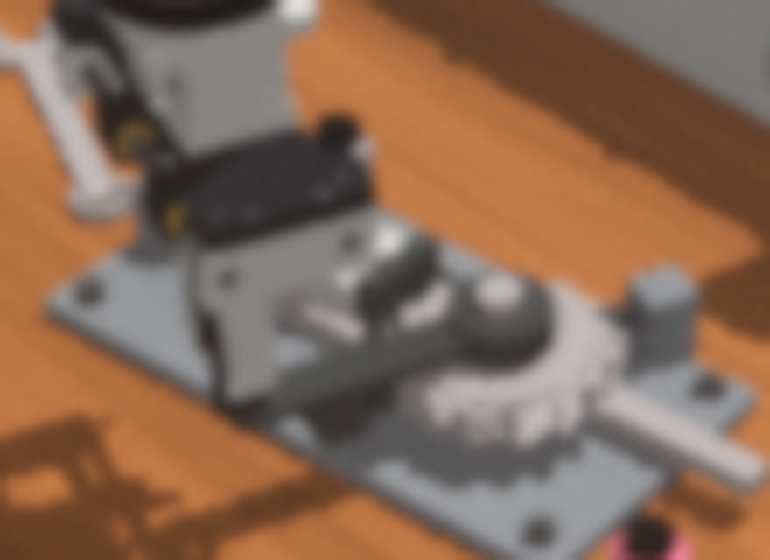

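```bash
python3 -m jog '[[-8.4,0,-0.3,0,-4,0,0.34],[-8.4,0,-0.3,0,-4,0,0.34],[-8.4,0,-0.3,0,-4,0,0.34],[-8.4,0,-0.3,0,-4,0,0.34],[-8.4,0,-0.3,0,-4,0,0.34],[-8.4,0,-0.3,0,-4,0,0.34],[-8.4,0,-0.3,0,-4,0,0.34],[-8.4,0,-0.3,0,-4,0,0.34],[0,0,0,0,0,0,0.34],[0,0,0,0,0,0,0.34]]'; python3 -c "
from station import bot;s=bot.sense();print(s['contact_force'],s['moment'],s['tool_pos'],s['orientation'])"
```

```text
time_s: 16.58
tool_pos: [483.2, -1.1, 90.0]
orientation: [-90.0, 0.0, 105.0]
contact_force: [0.4, 0.1, -0.2]
finger_gap: 0.341
[ 0.3529861   0.13672798 -0.15116287] [ 0.06508457  0.03690536 -0.02931033] [483.21790433  -1.14912097  90.01419642] [-8.99893165e+01  9.03691935e-03  1.04997353e+02]
```

```bash
python3 -m jog '[[-6.3,0,-0.15,0,-3,0,0.34],[-6.3,0,-0.15,0,-3,0,0.34],[-6.3,0,-0.15,0,-3,0,0.34],[-6.3,0,-0.15,0,-3,0,0.34],[-6.3,0,-0.15,0,-3,0,0.34],[-6.3,0,-0.15,0,-3,0,0.34],[-4.2,0,-0.1,0,-2,0,0.34],[0,0,0,0,0,0,0.34],[0,0,0,0,0,0,0.34],[0,0,0,0,0,0,0.34]]'; python3 look.py 8;python3 - <<'E'
from h import *
s=bot.sense();print(s['contact_force'],s['moment'],s['tool_pos'],s['orientation'])
q,e,k=load('side8.pkl');crop(q,(180,290,150,230),7,'f8.png')
p,d,c=load('top8.pkl');crop(p,(170,300,140,240),6,'t8.png')
E
```

```text
time_s: 17.42
tool_pos: [500.8, -38.1, 89.8]
orientation: [-90.0, -0.0, 125.1]
contact_force: [-0.4, 3.4, -0.4]
finger_gap: 0.343
[500.83632399 -38.10098784  89.78865719] 17.5167
[ 0.77337371  4.04651311 -0.87234569] [ 0.77375925 -0.03035102 -0.05949734] [500.83632399 -38.10098784  89.78865719] [-9.00123519e+01 -4.39466038e-02  1.25094768e+02]
```

View pics/f8.png

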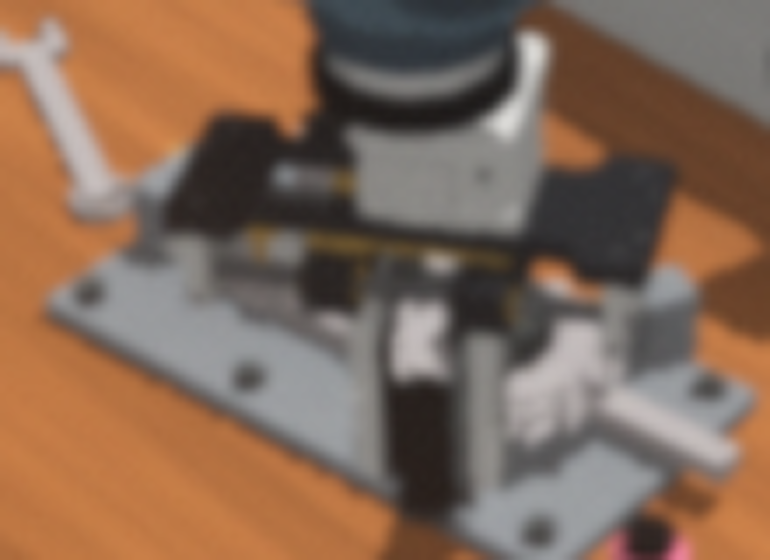

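View pics/t8.png

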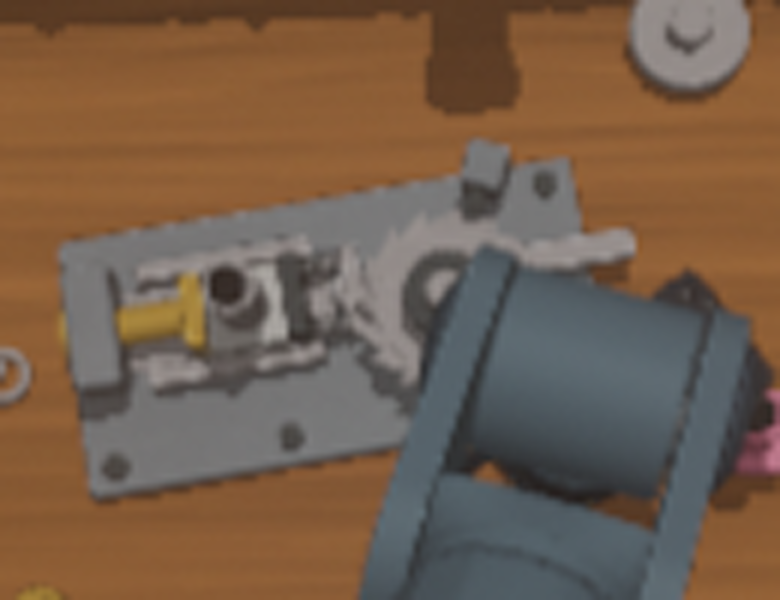

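```bash
python3 -m jog '[[11.5,0,-0.55,0,5.5,0,0.34],[11.5,0,-0.55,0,5.5,0,0.34],[11.5,0,-0.55,0,5.5,0,0.34],[11.5,0,-0.55,0,5.5,0,0.34],[11.5,0,-0.55,0,5.5,0,0.34],[11.5,0,-0.55,0,5.5,0,0.34],[11.5,0,-0.55,0,5.5,0,0.34],[11.5,0,-0.55,0,5.5,0,0.34],[11.5,0,-0.55,0,5.5,0,0.34],[6.3,0,-0.2,0,3,0,0.34]]'
python3 -m jog '[[-8.4,0,-0.3,0,-4,0,0.34],[-8.4,0,-0.3,0,-4,0,0.34],[-8.4,0,-0.3,0,-4,0,0.34],[-6.3,0,-0.15,0,-3,0,0.34],[-6.3,0,-0.15,0,-3,0,0.34],[-4.2,0,-0.1,0,-2,0,0.34],[0,0,0,0,0,0,0.34],[0,0,0,0,0,0,0.34],[0,0,0,0,0,0,0.34],[0,0,0,0,0,0,0.34]]'; python3 -c "
from station import bot;s=bot.sense();print(s['contact_force'],s['moment'],s['tool_pos'],s['orientation'])"
```

```text
time_s: 18.35
tool_pos: [484.4, 66.3, 89.9]
orientation: [-90.0, 0.1, 72.4]
contact_force: [-2.2, -3.3, -0.1]
finger_gap: 0.339
time_s: 19.18
tool_pos: [480.1, 25.0, 90.1]
orientation: [-90.1, -0.0, 92.6]
contact_force: [2.4, 4.6, -1.5]
finger_gap: 0.338
[ 2.3849333   4.56788215 -1.46867411] [ 0.72481857 -0.48790605 -0.01423108] [480.08876771  25.02365245  90.11867217] [-9.01339521e+01 -2.98631658e-02  9.25788158e+01]
```

```bash
python3 -m jog '[[-4.2,0,-0.1,0,-2,0,0.34],[-4.2,0,-0.1,0,-2,0,0.34],[-4.2,0,-0.1,0,-2,0,0.34],[-4.2,0,-0.1,0,-2,0,0.34],[0,0,0,0,0,0,0.34],[0,0,0,0,0,0,0.34],[0,0,0,0,0,0,0.34],[0,0,0,0,0,0,0.34],[0,0,0,0,0,0,0.34],[0,0,0,0,0,0,0.34]]'; python3 -c "
from station import bot;s=bot.sense();print(s['contact_force'],s['tool_pos'],s['orientation'])"
```

```text
time_s: 20.02
tool_pos: [482.1, 8.5, 90.1]
orientation: [-90.1, -0.0, 100.6]
contact_force: [2.6, 4.8, -1.1]
finger_gap: 0.337
[ 2.61129044  4.80784483 -1.10740203] [482.0849604    8.53203501  90.11308849] [-9.01335897e+01 -3.08028484e-02  1.00574155e+02]
```

```bash
python3 -m jog '[[-4.2,0,-0.1,0,-2,0,0.34],[-4.2,0,-0.1,0,-2,0,0.34],[-4.2,0,-0.1,0,-2,0,0.34],[-4.2,0,-0.1,0,-2,0,0.34],[0,0,0,0,0,0,0.34],[0,0,0,0,0,0,0.34],[0,0,0,0,0,0,0.34],[0,0,0,0,0,0,0.34]
,[0,0,0,0,0,0,0.34],[0,0,0,0,0,0,0.34]]'; python3 -c "
from station import bot;s=bot.sense();print(s['contact_force'],s['tool_pos'],s['orientation'])"
```

```text
time_s: 20.85
tool_pos: [486.4, -7.2, 90.1]
orientation: [-90.2, -0.1, 108.6]
contact_force: [3.2, 7.1, -1.2]
finger_gap: 0.338
[ 3.19356709  7.09323197 -1.17936229] [486.43739866  -7.16353215  90.13401054] [-9.01551794e+01 -6.99146718e-02  1.08564180e+02]
```

```bash
python3 -m jog '[[-4.2,0,-0.1,0,-2,0,0.34],[-4.2,0,-0.1,0,-2,0,0.34],[-4.2,0,-0.1,0,-2,0,0.34],[-4.2,0,-0.1,0,-2,0,0.34],[0,0,0,0,0,0,0.34],[0,0,0,0,0,0,0.34],[0,0,0,0,0,0,0.34],[0,0,0,0,0,0,0.34]
,[0,0,0,0,0,0,0.34],[0,0,0,0,0,0,0.34]]'; python3 -c "
from station import bot;s=bot.sense();print(s['contact_force'],s['tool_pos'],s['orientation'])"
```

```text
time_s: 21.68
tool_pos: [492.8, -22.1, 90.1]
orientation: [-90.2, -0.1, 116.6]
contact_force: [4.0, 8.7, -0.1]
finger_gap: 0.34
[ 4.01997057  8.73178366 -0.08615814] [492.78056482 -22.14542062  90.11431472] [-90.15788148  -0.11675805 116.55542725]
```

```bash
python3 -m jog '[[0,0,-1,0,0,0,0.34],[0,0,-1,0,0,0,0.34],[0,0,0,0,0,0,0.34],[0,0,0,0,0,0,0.34],[0,0,0,0,0,0,0.34],[0,0,0,0,0,0,0.34],[0,0,0,0,0,0,0.34],[0,0,0,0,0,0,0.34],[0,0,0,0,0,0,0.34],[0,0,0,0,0,0,0.34]]'; python3 -c "
from station import bot;s=bot.sense();print(s['contact_force'],s['tool_pos'],s['orientation'])"
```

```text
time_s: 22.52
tool_pos: [492.9, -21.7, 89.9]
orientation: [-89.9, -0.2, 116.6]
contact_force: [-3.8, 5.9, 4.4]
finger_gap: 0.341
[-3.7747723   5.87699059  4.38831296] [492.85658837 -21.71989778  89.89053084] [-89.8780938   -0.18896595 116.61383505]
```

```bash
python3 -m jog '[[-4.2,0,-0.3,0,-2,0,0.34],[-4.2,0,-0.3,0,-2,0,0.34],[-4.2,0,-0.3,0,-2,0,0.34],[0,0,0,0,0,0,0.34],[0,0,0,0,0,0,0.34],[0,0,0,0,0,0,0.34],[0,0,0,0,0,0,0.34],[0,0,0,0,0,0,0.34],[0,0,0,0,0,0,0.34],[0,0,0,0,0,0,0.34]]'; python3 -c "
from station import bot;import numpy as np
s=bot.sense();f=s['contact_force'];a=np.radians(s['orientation'][2]);print(f,s['tool_pos'],a*57.3,'tan',f[0]*np.cos(a)+f[1]*np.sin(a),'rad',-f[0]*np.sin(a)+f[1]*np.cos(a))"
```

```text
time_s: 23.35
tool_pos: [499.1, -32.4, 89.8]
orientation: [-89.8, -0.2, 122.6]
contact_force: [-6.5, 5.3, 6.0]
finger_gap: 0.337
[-6.47599445  5.25715735  6.03798548] [499.09702364 -32.43129686  89.78259113] 122.64546002884327 tan 7.919647621083566 rad 2.6182797766342345
```

```bash
python3 -m jog '[[-4.2,0,-0.2,0,-2,0,0.34],[-4.2,0,-0.2,0,-2,0,0.34],[0,0,0,0,0,0,0.34],[0,0,0,0,0,0,0.34],[0,0,0,0,0,0,0.34],[0,0,0,0,0,0,0.34],[0,0,0,0,0,0,0.34],[0,0,0,0,0,0,0.34],[0,0,0,0,0,0,0.34],[0,0,0,0,0,0,0.34]]'; cat > f.py <<'E'
from station import bot;import numpy as np
s=bot.sense();f=s['contact_force'];a=np.radians(s['orientation'][2]);print(np.round(f,1),np.round(s['tool_pos'],1),'q',a*57.296-66.6,'tan',f[0]*np.cos(a)+f[1]*np.sin(a),'rad',-f[0]*np.sin(a)+f[1]*np.cos(a))
E
python3 f.py
```

```text
time_s: 24.18
tool_pos: [503.8, -39.1, 89.7]
orientation: [-89.8, -0.3, 126.6]
contact_force: [-7.7, 5.5, 6.8]
finger_gap: 0.342
[-7.7  5.5  6.8] [503.8 -39.1  89.7] q 60.03870628353242 tan 9.033812938980404 rad 2.9193839358935763
```

```bash
python3 -m jog '[[12.1,0,-0.35,0,5.8,0,0.34],[12.1,0,-0.35,0,5.8,0,0.34],[12.1,0,-0.35,0,5.8,0,0.34],[12.1,0,-0.35,0,5.8,0,0.34],[12.1,0,-0.35,0,5.8,0,0.34],[12.1,0,-0.35,0,5.8,0,0.34],[12.1,0,-0.35,0,5.8,0,0.34],[12.1,0,-0.35,0,5.8,0,0.34],[12.1,0,-0.35,0,5.8,0,0.34],[8.4,0,-0.2,0,4,0,0.34]]';python3 f.py
```

```text
time_s: 25.02
tool_pos: [486.7, 70.9, 90.0]
orientation: [-90.0, 0.1, 70.2]
contact_force: [-1.4, -1.8, -0.3]
finger_gap: 0.344
[-1.4 -1.8 -0.3] [486.7  70.9  90. ] q 3.598324466526293 tan -2.148349409504329 rad 0.7070606736312389
```

Now forward again in steps.

```bash
python3 -m jog '[[-6.3,0,-0.15,0,-3,0,0.34],[-6.3,0,-0.15,0,-3,0,0.34],[-6.3,0,-0.2,0,-3,0,0.34],[-6.3,0,-0.2,0,-3,0,0.34],[-4.2,0,-0.1,0,-2,0,0.34],[0,0,0,0,0,0,0.34],[0,0,0,0,0,0,0.34],[0,0,0,0,0,0,0.34],[0,0,0,0,0,0,0.34],[0,0,0,0,0,0,0.34]]';python3 f.py
python3 -m jog '[[-4.2,0,-0.2,0,-2,0,0.34],[-4.2,0,-0.2,0,-2,0,0.34],[-4.2,0,-0.1,0,-2,0,0.34],[0,0,0,0,0,0,0.34],[0,0,0,0,0,0,0.34],[0,0,0,0,0,0,0.34],[0,0,0,0,0,0,0.34],[0,0,0,0,0,0,0.34],[0,0,0,0,0,0,0.34],[0,0,0,0,0,0,0.34]]';python3 f.py
```

```text
time_s: 25.85
tool_pos: [481.2, 43.5, 90.1]
orientation: [-90.1, -0.2, 84.4]
contact_force: [3.4, 8.1, -1.9]
finger_gap: 0.342
[ 3.4  8.1 -1.9] [481.2  43.5  90.1] q 17.763252883588763 tan 8.37452546929094 rad -2.5691684861651383
time_s: 26.68
tool_pos: [480.8, 31.4, 90.1]
orientation: [-90.1, -0.2, 90.4]
contact_force: [2.5, 9.9, -1.4]
finger_gap: 0.342
[ 2.5  9.9 -1.4] [480.8  31.4  90.1] q 23.75697606895382 tan 9.93101088344702 rad -2.552324881940542
```

```bash
python3 -m jog '[[-2.1,0,-0.1,0,-1,0,0.34],[-2.1,0,-0.1,0,-1,0,0.34],[-2.1,0,-0.1,0,-1,0,0.34],[0,0,0,0,0,0,0.34],[0,0,0,0,0,0,0.34],[0,0,0,0,0,0,0.34],[0,0,0,0,0,0,0.34],[0,0,0,0,0,0,0.34],[0,0,0,0,0,0,0.34],[0,0,0,0,0,0,0.34]]';python3 f.py
```

```text
time_s: 27.52
tool_pos: [481.1, 25.6, 90.1]
orientation: [-90.1, -0.3, 93.3]
contact_force: [1.5, 11.9, 0.2]
finger_gap: 0.344
[ 1.5 11.9  0.2] [481.1  25.6  90.1] q 26.74523879915263 tan 11.782452020921001 rad -2.1506179803778624
```

```bash
python3 -m jog '[[8.4,0,-0.2,0,4,0,0.34],[8.4,0,-0.2,0,4,0,0.34],[8.4,0,-0.2,0,4,0,0.34],[8.4,0,-0.2,0,4,0,0.34],[8.4,0,-0.2,0,4,0,0.34],[8.4,0,-0.2,0,4,0,0.34],[4.2,0,-0.1,0,2,0,0.34],[0,0,0,0,0,0,0.34],[0,0,0,0,0,0,0.34],[0,0,0,0,0,0,0.34]]';python3 f.py
```

```text
time_s: 28.35
tool_pos: [489.3, 76.4, 90.0]
orientation: [-90.0, 0.0, 67.5]
contact_force: [-0.3, -0.2, -0.0]
finger_gap: 0.339
[-0.3 -0.2 -0. ] [489.3  76.4  90. ] q 0.8617030069344054 tan -0.2542543194672472 rad 0.18940412638986007
```

```bash
python3 -m jog '[[2.1,0,0,0,1,0,0.34],[2.1,0,0,0,1,0,0.34],[2.1,0,0,0,1,0,0.34],[0,0,0,0,0,0,0.34],[0,0,0,0,0,0,0.34],[0,0,0,0,0,0,0.34],[0,0,0,0,0,0,0.34],[0,0,0,0,0,0,0.34],[0,0,0,0,0,0,0.34],[0,0,0,0,0,0,0.34]]';python3 f.py
```

```text
time_s: 29.18
tool_pos: [491.8, 82.6, 90.0]
orientation: [-90.0, -0.0, 64.4]
contact_force: [-0.6, 0.0, 1.0]
finger_gap: 0.34
[-0.6  0.   1. ] [491.8  82.6  90. ] q -2.1670384825392404 tan -0.24054012785107984 rad 0.6026009720146461
```

```bash
python3 -m jog '[[2.1,0,0,0,1,0,0.34],[2.1,0,0,0,1,0,0.34],[0,0,0,0,0,0,0.34],[0,0,0,0,0,0,0.34],[0,0,0,0,0,0,0.34],[0,0,0,0,0,0,0.34],[0,0,0,0,0,0,0.34],[0,0,0,0,0,0,0.34],[0,0,0,0,0,0,0.34],[0,0,0,0,0,0,0.34]]';python3 f.py
```

```text
time_s: 30.02
tool_pos: [492.7, 83.9, 89.8]
orientation: [-90.0, 0.4, 62.5]
contact_force: [-4.8, -11.5, 3.4]
finger_gap: 0.341
[ -4.8 -11.5   3.4] [492.7  83.9  89.8] q -4.139552798112852 tan -12.465803937043802 rad -1.0323838680526967
```

```bash
python3 -m jog '[[-4,0,0,0,0,0,0.34],[-2,0,0,0,0,0,0.45],[0,0,0,0,0,0,0.6],[0,0,0,0,0,0,0.6],[0,-5,0,0,0,0,0.6],[0,-15,0,0,0,0,0.6],[0,-25,0,0,0,0,0.6],[0,-30,0,0,0,0,0.6],[0,-25,0,0,0,0,0.6],[0,-10,0,0,0,0,0.6]]';python3 f.py
python3 -m jog '[[0,-10,20,0,0,0,0.6],[0,-10,30,0,0,0,0.6],[0,0,30,0,0,0,0.6],[30,0,0,0,0,0,0.6],[30,0,0,0,0,0,0.6],[30,0,0,0,0,0,0.6],[30,0,0,0,0,0,0.6],[30,0,0,0,0,0,0.6],[30,0,0,0,0,0,0.6],[20,0,0,0,0,0,0.6]]'
python3 look.py 9; python3 - <<'E'
from h import *
q,e,k=load('side9.pkl');crop(q,(170,290,140,230),6,'f9.png')
p,d,c=load('top9.pkl');crop(p,(170,300,140,240),6,'t9.png')
E
```

```text
time_s: 30.85
tool_pos: [492.9, 81.2, 204.4]
orientation: [-90.4, -0.2, 62.5]
contact_force: [0.5, -0.2, 1.5]
finger_gap: 0.601
[ 0.5 -0.2  1.5] [492.9  81.2 204.4] q -4.148555815235795 tan 0.08947841091822867 rad -0.5597060622323311
time_s: 31.68
tool_pos: [512.8, 297.6, 218.9]
orientation: [-89.9, 0.0, 62.5]
contact_force: [0.0, -0.6, 0.1]
finger_gap: 0.604
[512.68373152 297.34029076 218.84253607] 31.7833
```

View pics/f9.png

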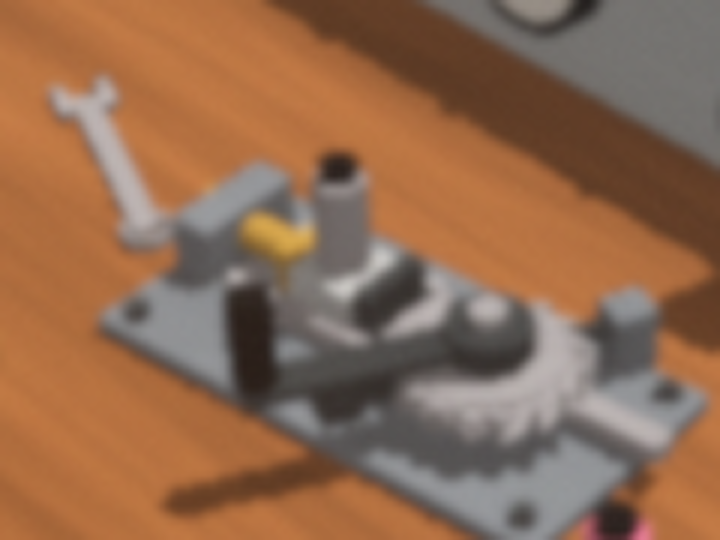

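View pics/t9.png

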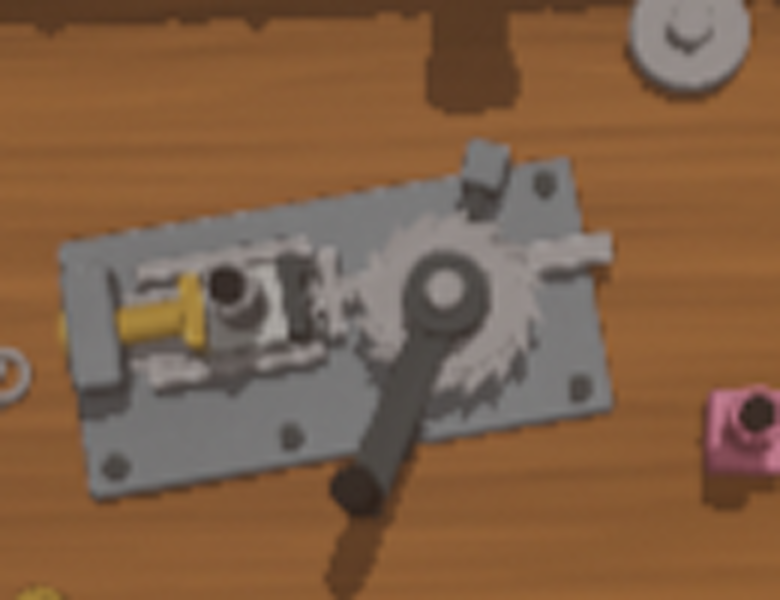

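```bash
python3 - <<'E'
from fit import *
p9,_,_=load('top9.pkl');q9,_,_=load('side9.pkl')
f=lambda x,y:((x+.5)/6-.5+170,(y+.5)/6-.5+140)
g=onplane(f(357,488),120,c)-[2.5,-1,0];print(g, np.degrees(np.arctan2(g[1]-32.5,g[0]-598))-8.1-148.5)
a=np.concatenate([p[165:190,255:290],p9[165:190,255:290]],0);cv2.imwrite('pics/rk.png',cv2.resize(a,None,fx=11,fy=11,interpolation=cv2.INTER_CUBIC))
b=np.concatenate([q[195:225,255:300],q9[195:225,255:300]],0);cv2.imwrite('pics/rks.png',cv2.resize(b,None,fx=10,fy=10,interpolation=cv2.INTER_CUBIC))
E
```

```text
[486.89573854  78.43607044 120.        ] 0.937346137551117
```

View pics/rk.png

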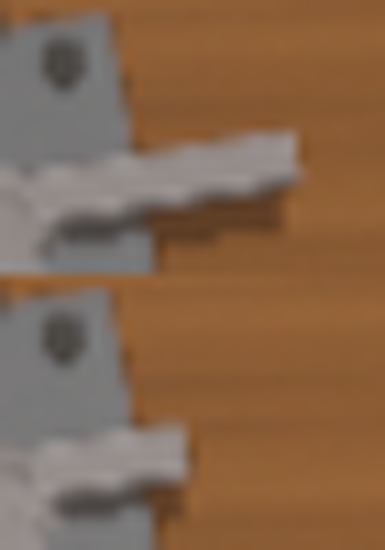

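View pics/rks.png

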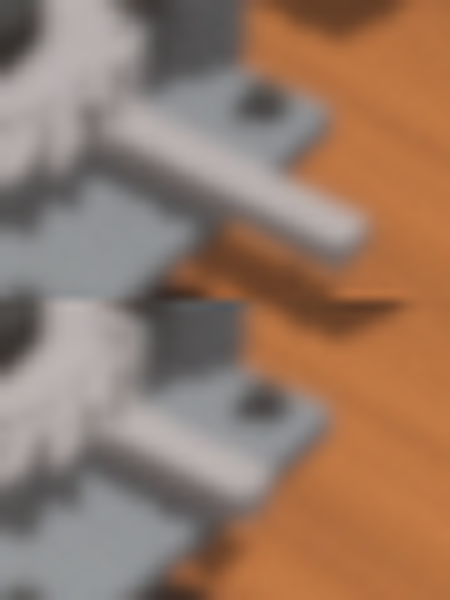

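```bash
python3 - <<'E'
from fit import *
S=lambda x,y:((x+.5)/10-.5+255,(y+.5)/10-.5+195)
Tt=lambda x,y:((x+.5)/11-.5+255,(y+.5)/11-.5+165)
for h in(20,30,40):
  for A,B in(((372,228),(270,476-300)),((338,262),(240,512-300)),):
    d=onplane(S(*A),h,k)-onplane(S(*B),h,k);print('s',h,np.round(d,1),np.hypot(*d[:2]))
  for A,B in(((298,130),(187,427-275)),((298,180),(187,480-275))):
    d=onplane(Tt(*A),h,c)-onplane(Tt(*B),h,c);print('t',h,np.round(d,1),np.hypot(*d[:2]))
E
```

```text
s 20 [  4.9 -37.1  -0. ] 37.47268326914109
s 20 [  4.9 -35.3  -0. ] 35.6270013141197
t 20 [  6.  -34.6   0. ] 35.071848560978005
t 20 [  6.9 -34.5   0. ] 35.18794628643044
s 30 [  4.8 -36.7   0. ] 37.00173692495558
s 30 [  4.9 -34.8   0. ] 35.179250991500325
t 30 [  5.9 -34.3  -0. ] 34.77571285992354
t 30 [  6.9 -34.2   0. ] 34.8908302925563
s 40 [  4.8 -36.2   0. ] 36.53079058077018
s 40 [  4.8 -34.4   0. ] 34.73150066888083
t 40 [  5.9 -34.    0. ] 34.47957715886908
t 40 [  6.8 -33.9   0. ] 34.593714298682194
```

```bash
python3 - <<'E'
from h import *
p,_,_=load('top0.pkl');r,_,_=load('top9.pkl');q,_,_=load('side0.pkl');s,_,_=load('side9.pkl')
D=np.hstack([cv2.absdiff(p,r),cv2.absdiff(q,s)]);cv2.imwrite('pics/diff.png',cv2.resize(D*2,(800,300)))
E
```

```text
(no output)
```

View pics/diff.png

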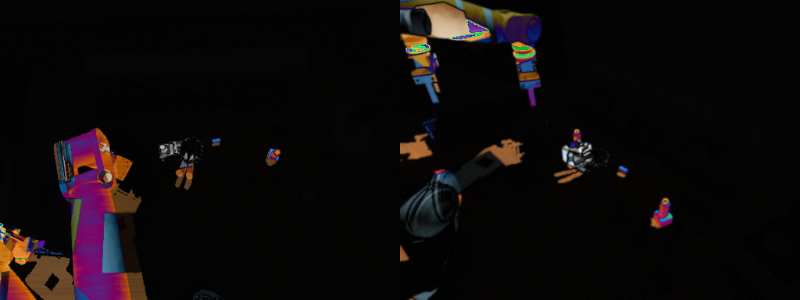

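Only the block, lever, jaw and rack have changed; the bystanders show no difference. Handing in.

```bash
python3 -c "
from station import bot;print(bot.sense()['time_s'],bot.sense()['contact_force']);print(bot.hand_in())"
```

```text
31.7833 [-0.58953855 -0.65760764  0.17950746]
the job is handed in; nothing more can be done
None
```

The transmitter is clamped upright in the bed between the jaw and the brass port, and I handed the job in at 31.8 s with the arm clear. I set it in the bed, let go, and worked the lever back and forth until the grip pushed back with about 11 N. I then swung the lever back to its rest stop.

- **Tightening:** the last push read about 11.8 N (single noisy readings), slightly over the 11 N asked. The rack moved about 35 mm, which is 5 notches. By my estimate that leaves about 50 to 57 N on the transmitter; this is worked out from the rack travel and the port position, not measured.
- **Force readings:** during some swings the reading also had up to about 7 N sideways across the push direction, from the grip rubbing on the finger. I judged tightness only by the part along the push.
- **Lever at rest:** it met the rest stop firmly, with about 12 N of push against the stop. The last picture puts it at about 0.9° from zero, which is within measuring error.
- **Other items:** comparing the first and last pictures, only the transmitter, jaw, rack, wheel and lever changed. The spots hidden by the arm in the last pictures could not be compared.

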